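# Load a D cell and check its seat with a bridge gauge

## Task

Take the D cell from its sloping rack and load it into the battery tray: flat end under the hood and against the coil-spring contact, push the spring back, then let the nub end down inside the end wall so the cell lies fully home. Let go of it, then stand the bridge gauge across the middle of the cell, both its feet flat on the tray and its sprung foot on the crown of the cell so that it reads the cell's height, and leave it standing there. Set the gauge down rather than dropping or toppling it, and do not disturb the screwdriver, spool and tin.

Things in the scene. Friction and masses are not known exactly. Their poses are not given: they have to be found in the camera images.
- cell_center (a point): D cell, black, steel band at the nub end: barrel 33 mm diameter, 57 mm long, 140 g; starts in the rack, axis 25 degrees from level, flat end low. Point: centre of the barrel. x runs along the cell to the nub (10 mm diameter, 3.5 mm long); it may roll, so y and z mean little. Grip across mid-length: 36 mm between the supports is clear on both sides, in rack and tray
- cell_nub (a point): face of the cell's nub, on the cell's axis, 32 mm along +x from cell_center.
- rack: fixed aluminium rack, base 100 x 60 x 6 mm; origin at the centre of its underside, z up. Two V supports, 6 mm thick, 42 mm apart, hold the cell with its centre 62 mm above the origin. The slope falls 25 degrees towards the rack's -x (the cell's nub points to +x and up), with a stop at the low end. Lift the cell out square to the slope
- tray: fixed battery tray: aluminium plate 150 (x) x 140 (y) x 4 mm; origin at the centre of its underside, z up. The cell holder in its middle: two V supports at x = -21 and +21 mm, 6 mm thick, 40 mm wide, for a cell along x; at -x a black hood over the coil-spring contact, at +x an end wall. Hood and wall do not let the cell in level: bring it in flat end low, about 20 degrees
- seat (a point): where the cell's barrel centre lies when fully home: 32.5 mm above the tray's origin, axes as the tray's (cell along x, nub to +x). The cell's crown is then 49 mm above the tray's underside and the spring holds its nub against the end wall
- hood_edge (a point): middle of the hood's lower front edge, axes as the tray's: 18.5 mm to -x and 22.5 mm above the seat point. From here the hood runs 35 mm to -x; it is 3 mm thick, 54 mm wide, with side cheeks 48 mm apart inside that begin 7.5 mm behind the edge. The cell's flat end goes 10 mm under it when home
- end_wall (a point): middle of the top inner edge of the end wall for the nub: 32 mm to +x and 4 mm above the seat point. The wall is 34 mm wide, 4 mm thick
- contact (a joint): travel (m) of the spring contact plate, 0 = free, grows as the plate is pushed to the tray's -x; stop at 0.014. Force 2 N at 0, 350 N/m. About 0.006 with a cell home; the nub clears the end wall as it comes down with about 0.009 to 0.011.
- contact_face (a point): centre of the cell-side face of the contact plate (steel, 26 mm wide, from 5 mm below to 20 mm above this point, 32.5 mm above the tray's origin); at joint 0 at x = -22.5 mm in the tray's frame.
- gauge: bridge gauge, 0.35 kg, loose, upright: origin at the middle between its two feet, at their undersides, z up. Feet 44 (x) x 12 (y) x 8 mm at y = -42 and +42 mm, so 72 mm free between them; cross beam 20 x 96 mm from z = 64 to 78 mm; above it a square aluminium grip 24 x 24 mm from z = 78 to 122 mm. To straddle the cell its y axis lies across the cell (either way round).
- gauge_grip (a point): middle of the gauge's square grip, 102 mm above its feet, axes as the gauge's.
- foot (a joint): the gauge's reading: travel (m) of the sprung foot, 0 = fully out, grows as it is pushed up (stop 0.030). Pushed with about 0.4 N at 0 plus 45 N/m. With both feet on the tray's plate it reads 0.015 on a cell that is fully home. A brass pin rises from the top of the grip by the reading.
- foot_pad (a point): centre of the underside of the sprung foot, a steel disc 16 mm in diameter, on the gauge's z axis, 30 mm above the gauge's feet when fully out.
- screwdriver: bystander: screwdriver 150 mm long lying on the bench; leave alone.
- spool: bystander: solder spool, 52 mm diameter, 22 mm high; leave alone.
- tin: bystander: round tin, 64 mm diameter, 19 mm high; leave alone.
There are look-alikes about, which are no part of the job. What is shaped like the tray but turquoise is not meant.

How it is judged (in metres and radians):
On the way:
1. the cell lies home in the tray, flat end on the pressed-back spring, nub inside the end wall, and has been let go (x of cell_center in the frame of tray between -0.004 and 0.004 m and y of cell_center in the frame of tray between -0.003 and 0.003 m and z of cell_center in the frame of tray between 0.0295 and 0.0355 m and angle between the x axis of cell_center and the x axis of tray, either way round below 0.07 rad and value of joint contact between 0.003 and 0.01 m and x of cell_nub in the frame of tray above 0.02 m and contact force between the fingers and cell below 0.05 N), for 0.2 s.
At the end, for the whole second after the job is handed in: Cell home in the tray (centre within 4 mm along, 3 mm across and in height, 0.07 rad, nub at +x, spring 3 to 10 mm back); gauge upright (0.05 rad), feet on the tray, foot on the crown within 6 mm of the cell's axis and 15 mm of its middle, reading 13.5 to 16.5 mm; both released, at rest (all of step 1 and value of joint foot between 0.0135 and 0.0165 m and x of foot_pad in the frame of tray between -0.015 and 0.015 m and y of foot_pad in the frame of tray between -0.006 and 0.006 m and angle between gauge's own z axis and vertical below 0.05 rad and z of gauge in the frame of tray between 0.002 and 0.006 m and contact force between foot and cell above 0.2 N and linear speed of each of gauge, cell below 0.02 m/s and contact force between the fingers and gauge below 0.05 N); the robot touches nothing.
It fails at once if the gauge was dropped: falling faster than 0.5 m/s out of the fingers (linear speed of gauge above 0.5 m/s and contact force between the fingers and gauge below 0.05 N).
It fails at once if the gauge was toppled (angle between gauge's own z axis and vertical above 0.8 rad).
It fails at once if the screwdriver, spool or tin was moved more than 30 mm (distance of any of screwdriver, spool, tin from where it was at the start of the episode above 0.03 m).
It also fails if it takes over 58 s, if anything falls off the work surface, if the arm or the gripper's body presses on something with over 40 N, if the wrist force passes 120 N, or if a joint passes its speed limit or range.

## Robot

A 6-joint arm with a two-finger parallel gripper is mounted at the origin on the work surface. World frame = base frame: x ahead of the robot, y to its left, z up, the work surface at z = 0. Lengths are in mm, angles in rad, forces in N, time in s.
With the tool pointing down it reaches from about 350 to 975 mm from the base axis. Payload 7.1 kg.
Tool frame: the origin (TCP) lies at the very end of the fingers, on their centre line; the grasp point (between the pads) lies 19 mm behind it; x points along the fingers, y is the direction in which the jaws open and shut, and the axes are right-handed (so a half turn about x gives the same grasp; the last joint's range is limited). The gripper opens to 88 mm and grips with 3 to 60 N. Pads are 20 mm wide; open, the fingers measure 115 mm over their backs; the gripper's body (75 mm by 178 mm) begins 61 mm behind the grasp point.
Start: joints at [-1.128, 0.423, 1.63, -0, 1.089, -0.019], TCP at [278.489, -559.507, 222.675] pointing down, gripper open.
Joint ranges: [-3, 3], [-0.9, 2.11], [0.09, 2.58], [-1.31, 4.45], [0.11, 2.69], [-2.54, 2.54]. Speed limits (rad/s): [2.39, 2.39, 3.01, 3.14, 3.14, 3.14].

## Interface

Orientations are given as a rotation vector (axis times angle).
In Python, from workcell import ctrl gives the robot as it stands. The module is installed in compiled form; this text tells all that it offers.
- The arm moves only by the tool carry_out, never from a script. Its argument "commands" is a list of rows, each a list of 6 numbers: the shift along the tool's x, y, z in m, then the turn, a rotation vector about the tool's x, y, z in degrees. In form: [[tx, ty, tz, rx, ry, rz], ...]. A call has 1 to 8 rows; each row shifts and turns the pose as measured when the row begins, along the tool's axes as they then stand; what a row does not reach is not made up. A row lasts 1/8 s, in which the tool goes at most 62.5 mm and 10.7 degrees, less where a joint would pass 70% of its speed; a pose out of reach is approached as far as the arm can. A call with a gripper value outside its range is refused whole. "grip" is the closure, from 0 (fully open) to 1 (shut), set as the call begins (left out, the last holds). The fingers move at their own pace and stop on an object; the grip force is fixed at half the most. Time passes only in rows, so rows that do not move let the fingers close. It gives the time, the measured TCP pose, the force and the opening at its end, in the units of the state.
- ctrl.get_obs(): the state, without advancing time (a new reading comes with each control period).
- ctrl.get_image(name): name is "scene" or "top" or "wrist"; returns a dict with "pixels" (384x512x3 uint8, blue, green, red), "intrinsics" (3x3 intrinsics, pixels), "rvec" (rotation vector, rad) and "tvec" (3), from world to camera coordinates, as OpenCV has them. Camera axes: x right, y down, z forward; pixel columns grow to the right and rows downward; lengths in mm; the calibration is good to about 2 mm. A picture is of the moment at which its call begins. There is no depth.
- ctrl.close_job(): hands the job in, once; it reports no verdict.
The state is a dict: "t": time; "qpos": joint angles; "qvel": joint speeds; "joint_torque": joint torques, N m; "ee_pos": TCP position; "orientation": TCP orientation; "ft_force": force on the tool from outside, world axes, zero at the start; "moment": the same for the moment, N m; "width": finger opening in mm.
Only numpy, scipy, OpenCV 4.12 (cv2) and the standard library are available. Lean on these libraries where they do the work, as an engineer would, in place of code of your own. Each camera call takes 0.05 s, during which the arm holds its last target. There are 200 camera calls.

## Working session

There is one attempt and no reset: what is moved stays moved. The work goes in short steps, Python scripts to look and compute and a tool call to move; the robot and the scene stay as the last step left them, time stands still between calls to the robot, and variables do not carry over. Pictures are saved under pics/ and viewed, about 8 in all and at most 12, crops included, and the job is handed in when it is done.

Besides the shell and the picture viewer there is one more tool, called after "Request:" as name(argument=value, ...), one argument or row to a line, values as JSON. carry_out: Moves the arm, as the interface text tells. Its arguments: {"type":"object","properties":{"commands":{"type":"array"},"grip":{"type":"number"}},"required":["commands"]}

```bash
mkdir -p pics; cat > h.py <<'E'
import numpy as np,cv2
from scipy.spatial.transform import Rotation as R
from workcell import ctrl
def cam(n):
    d=ctrl.get_image(n);K=np.array(d["intrinsics"],float);Rm=cv2.Rodrigues(np.array(d["rvec"],float))[0];t=np.array(d["tvec"],float).ravel()
    return np.array(d["pixels"]),K,Rm,t
def ray(c,u,v):
    _,K,Rm,t=c;return -Rm.T@t, Rm.T@np.linalg.inv(K)@[u,v,1]
def onz(c,u,v,z):
    o,d=ray(c,u,v);return o+d*(z-o[2])/d[2]
def proj(c,p):
    _,K,Rm,t=c;q=K@(Rm@np.array(p,float)+t);return q[:2]/q[2]
def tri(a,b):
    A=np.zeros((3,3));y=np.zeros(3)
    for o,d in (a,b):
        d=d/np.linalg.norm(d);P=np.eye(3)-np.outer(d,d);A+=P;y+=P@o
    return np.linalg.solve(A,y)
E
python3 - <<'E'
from h import *
for n in("scene","top"):
    c=cam(n);cv2.imwrite(f"pics/{n}0.png",cv2.resize(c[0],(768,576)) );print(n,c[1].round(1).tolist(),(-c[2].T@c[3]).round(),c[2].round(2).tolist())
o=ctrl.get_obs();print({k:np.round(v,3) for k,v in o.items()})
E
```

```text
scene [[356.6, 0.0, 255.1], [0.0, 356.6, 195.7], [0.0, 0.0, 1.0]] [1114. -122.  825.] [[0.14, 0.99, 0.01], [0.78, -0.11, -0.62], [-0.61, 0.1, -0.78]]
top [[363.1, 0.0, 260.2], [0.0, 363.1, 196.4], [0.0, 0.0, 1.0]] [ 407.  -35. 1087.] [[-0.0, -1.0, -0.03], [-0.99, 0.01, -0.13], [0.13, 0.03, -0.99]]
{'t': np.float64(0.1), 'qpos': array([-1.128,  0.424,  1.631,  0.   ,  1.089, -0.019]), 'qvel': array([ 0.   , -0.002, -0.002, -0.001,  0.002,  0.001]), 'joint_torque': array([ 0.0000e+00, -5.4561e+01, -2.7432e+01,  6.5000e-02,  1.9000e-02,
       -0.0000e+00]), 'ee_pos': array([ 278.295, -559.069,  221.996]), 'orientation': array([ 1.965,  0.463, -1.965]), 'ft_force': array([0.721, 0.734, 0.176]), 'moment': array([-0.024,  0.003, -0.037]), 'width': np.float64(87.788)}
```

View pics/scene0.png

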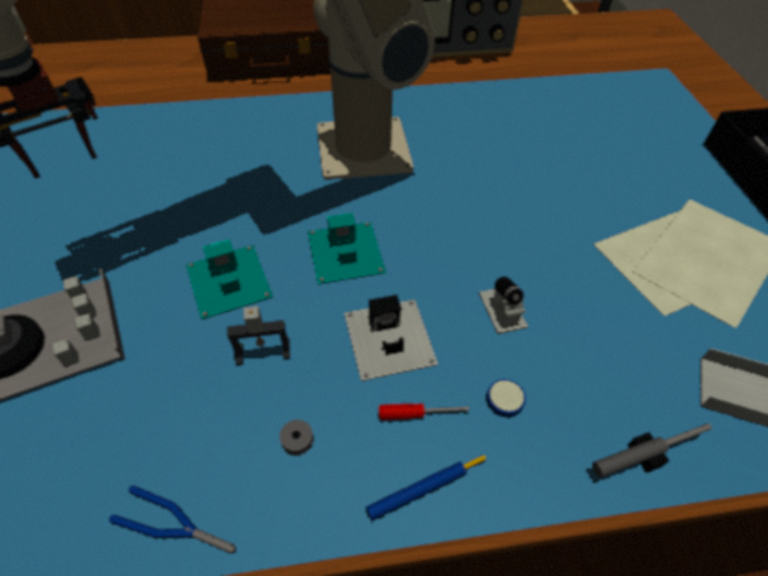

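View pics/top0.png

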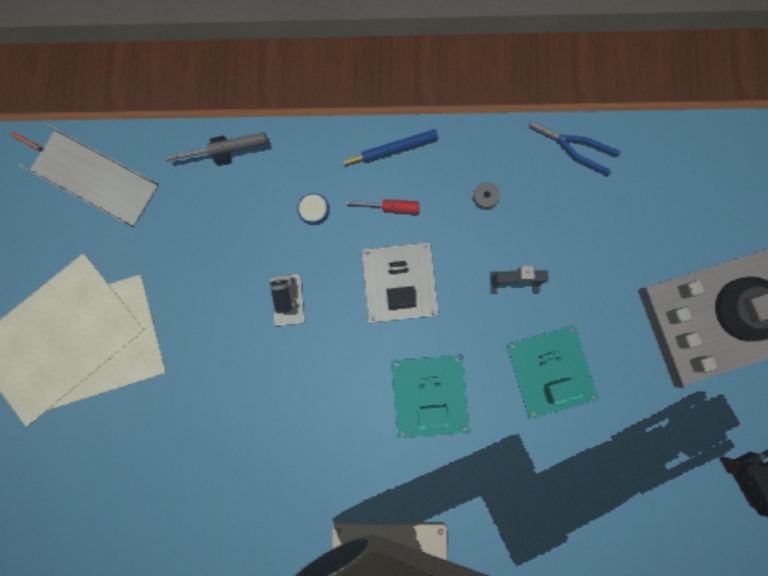

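Candidates:
- **Tray:** silver plate at scene (390,338), against turquoise plates at (228,280) and (345,250). I choose the silver one.
- **Cell:** black cell in the rack at (508,300), against the grey tool at (640,460) and the black hood at (384,312). I choose the one in the rack.
- **Gauge:** black bridge at (258,335), the only one of its kind.

Next is a coarse measurement from the top view.

```bash
python3 - <<'E'
from h import *
c=cam("top");img=c[0]
hsv=cv2.cvtColor(img,cv2.COLOR_BGR2HSV)
m=((hsv[...,1]<75)&(hsv[...,2]>70)).astype(np.uint8)
n,l,s,ce=cv2.connectedComponentsWithStats(m)
for i in range(1,n):
    if s[i,4]>25 and 100<ce[i][1]<260:
        pts=np.argwhere(l==i)[:,::-1].astype(np.float32)
        w=np.array([onz(c,u,v,5)[:2] for u,v in pts],np.float32)
        print(s[i].tolist(),ce[i].round(1)*1.5,cv2.minAreaRect(w))
for nm,u,v,z in(("gauge",528/1.5,272/1.5,122),("cell",284/1.5,295/1.5,62)):print(nm,onz(c,u,v,z).round(1))
crop=lambda x,y,w,h,k:cv2.resize(img[y:y+h,x:x+w],None,fx=k,fy=k,interpolation=cv2.INTER_CUBIC)
a=crop(170,155,210,70,3.8);
s=cam("scene")[0][185:260,140:370];a2=cv2.resize(s,(a.shape[1],int(75*a.shape[1]/230)),interpolation=cv2.INTER_CUBIC)
cv2.imwrite("pics/c1.png",np.vstack([a,a2]));print(a.shape)
o=ctrl.get_obs();print(R.from_rotvec(o["orientation"]).as_matrix().round(2).tolist())
w=cam("wrist");print(w[1].tolist(),(-w[2].T@w[3]).round(),w[2].round(2).tolist())
E
```

```text
[13, 82, 92, 69, 2698] [ 92.85 177.  ] ((805.5521850585938, 627.7362060546875), (286.33795166015625, 106.26915740966797), 61.3852653503418)
[315, 121, 18, 17, 228] [485.7 194.1] ((752.754638671875, -199.73394775390625), (51.880619049072266, 50.73769760131836), 88.6670150756836)
[199, 130, 19, 18, 271] [312.   207.15] ((727.2489013671875, 155.28469848632812), (56.044639587402344, 53.91761779785156), 89.32901763916016)
[230, 134, 26, 7, 60] [364.2  203.55] ((735.650390625, 47.49517822265625), (78.7931137084961, 14.945087432861328), 78.73063659667969)
[241, 162, 52, 53, 2024] [398.7 280.5] ((572.4248657226562, -22.00585174560547), (150.57801818847656, 142.0871124267578), 5.613270282745361)
[430, 166, 82, 93, 3636] [706.2 318.6] ((496.36376953125, -659.4154052734375), (207.3234405517578, 257.84088134765625), 17.14516258239746)
[0, 169, 111, 116, 8248] [ 75.9 340.2] ((475.4737548828125, 640.3544311523438), (293.433837890625, 338.52325439453125), 21.00393295288086)
[327, 177, 39, 11, 262] [520.65 274.2 ] ((587.6707763671875, -262.41473388671875), (113.30778503417969, 30.399290084838867), 89.51311492919922)
[180, 183, 23, 35, 480] [288.9 300. ] ((538.8193969726562, 203.81723022460938), (102.32999420166016, 62.702186584472656), 6.112226963043213)
[501, 196, 11, 18, 144] [760.65 306.  ] ((517.25634765625, -727.815185546875), (28.816492080688477, 51.36540603637695), 84.83497619628906)
gauge [ 569.8 -254.   122. ]
cell [539.6 196.4  62. ]
(266, 798, 3)
[[-0.0, 0.45, -0.9], [0.0, -0.9, -0.45], [-1.0, -0.0, -0.0]]
[[270.0460966261236, 0.0, 253.04784584201485], [0.0, 270.0460966261236, 193.81648523300782], [0.0, 0.0, 1.0]] [ 341. -527.  384.] [[0.45, -0.9, -0.0], [-0.86, -0.43, 0.26], [-0.23, -0.11, -0.97]]
```

View pics/c1.png

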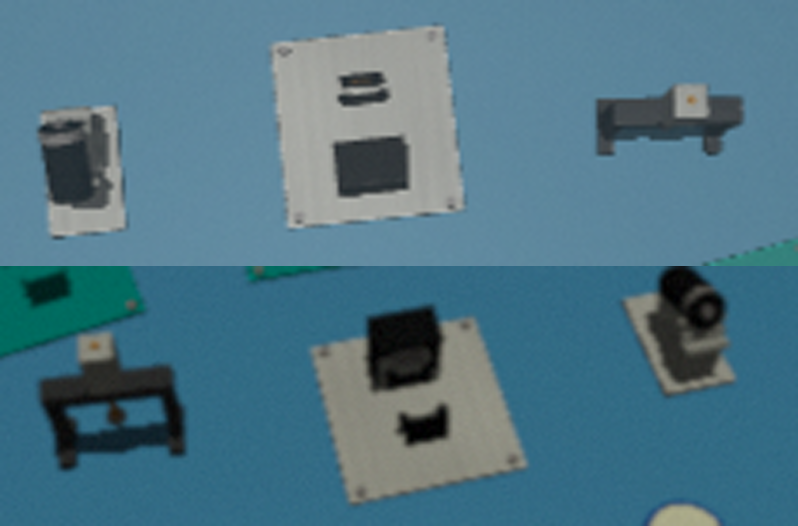

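```bash
cat >> h.py <<'E'
def tool(yaw,tilt):
    # tool pointing down, jaws across local y; tilt deg: fingers lean to local +x. columns = tool axes
    t=np.radians(tilt);x=np.array([np.sin(t),0,-np.cos(t)]);y=np.array([0,-1.,0]);
    return R.from_euler('z',yaw,degrees=True)*R.from_matrix(np.c_[x,y,np.cross(x,y)])
def plan(g,rot,n,start=None):
    """rows from current pose to grasp point g (mm, 19 behind TCP), orientation rot, n rows; straight for grasp point"""
    if start is None:
        o=ctrl.get_obs();p=np.array(o["ee_pos"]);r=R.from_rotvec(o["orientation"])
    else: p,r=start[0]+19*start[1].as_matrix()[:,0],start[1]
    g0=p-19*r.as_matrix()[:,0];g=np.array(g,float);d=(r.inv()*rot).as_rotvec()
    rows=[]
    for k in range(1,n+1):
        r1=r*R.from_rotvec(d/n);g1=g0+(g-g0)/n
        p1=g1+19*r1.as_matrix()[:,0];s=r.inv().apply(p1-p)/1000
        rows.append([*[round(v,4) for v in s],*[round(v,1) for v in np.degrees(d/n)]]);p,r,g0=p1,r1,g1
    for q in rows:print([float(v) for v in q])
    print("len",np.linalg.norm(rows[0][:3])*1000,"turn",np.degrees(np.linalg.norm(d))/n)
def st():
    o=ctrl.get_obs();r=R.from_rotvec(o["orientation"]);g=np.array(o["ee_pos"])-19*r.as_matrix()[:,0]
    m=r.as_matrix();print("t",round(float(o["t"]),2),"grasp",g.round(1),"tilt",round(np.degrees(np.arctan2(np.hypot(*m[:2,0]),-m[2,0])),1),"yaw",round(np.degrees(np.arctan2(m[0,1],-m[1,1])),1),"F",np.round(o["ft_force"],1),"w",round(float(o["width"]),1))
    return g,r
E
python3 -c "
from h import *
st();plan([500,90,200],tool(5.8,0),14)"
```

```text
t 0.25 grasp [ 278.4 -559.3  241.3] tilt 0.0 yaw 26.5 F [-1.   0.2 -0.7] w 87.7
[0.003, -0.0345, -0.0348, 1.5, 0.0, 0.0]
[0.0028, -0.0328, -0.0315, 1.5, 0.0, 0.0]
[0.0026, -0.0312, -0.0285, 1.5, 0.0, 0.0]
[0.0024, -0.0297, -0.0257, 1.5, 0.0, 0.0]
[0.0022, -0.0282, -0.0231, 1.5, 0.0, 0.0]
[0.002, -0.0267, -0.0208, 1.5, 0.0, 0.0]
[0.0019, -0.0253, -0.0187, 1.5, 0.0, 0.0]
[0.0018, -0.0239, -0.0167, 1.5, 0.0, 0.0]
[0.0016, -0.0226, -0.015, 1.5, 0.0, 0.0]
[0.0015, -0.0213, -0.0133, 1.5, 0.0, 0.0]
[0.0014, -0.0201, -0.0119, 1.5, 0.0, 0.0]
[0.0013, -0.019, -0.0105, 1.5, 0.0, 0.0]
[0.0012, -0.0178, -0.0093, 1.5, 0.0, 0.0]
[0.0011, -0.0168, -0.0082, 1.5, 0.0, 0.0]
len 49.09470439874346 turn 1.4757921267543084
```

```bash
sed -i 's|    rows=\[\]|    rows=[];dg=(g-g0)/n|; s|g1=g0+(g-g0)/n|g1=g0+dg|' h.py
python3 -c "
from h import *
plan([500,90,200],tool(5.8,0),14)"
```

```text
[0.003, -0.0345, -0.0348, 1.5, 0.0, 0.0]
[0.003, -0.0354, -0.0339, 1.5, 0.0, 0.0]
[0.003, -0.0362, -0.033, 1.5, 0.0, 0.0]
[0.003, -0.0371, -0.0321, 1.5, 0.0, 0.0]
[0.003, -0.0379, -0.0311, 1.5, 0.0, 0.0]
[0.003, -0.0387, -0.0301, 1.5, 0.0, 0.0]
[0.003, -0.0394, -0.0291, 1.5, 0.0, 0.0]
[0.003, -0.0402, -0.0281, 1.5, 0.0, 0.0]
[0.003, -0.0409, -0.027, 1.5, 0.0, 0.0]
[0.003, -0.0415, -0.026, 1.5, 0.0, 0.0]
[0.003, -0.0422, -0.0249, 1.5, 0.0, 0.0]
[0.003, -0.0428, -0.0238, 1.5, 0.0, 0.0]
[0.003, -0.0434, -0.0227, 1.5, 0.0, 0.0]
[0.003, -0.044, -0.0216, 1.5, 0.0, 0.0]
len 49.09470439874346 turn 1.4757921267543084
```

Request:
carry_out(
  commands=[
    [0.003,-0.0345,-0.035,1.5,0,0],
    [0.003,-0.0355,-0.034,1.5,0,0],
    [0.003,-0.036,-0.033,1.5,0,0],
    [0.003,-0.037,-0.032,1.5,0,0],
    [0.003,-0.038,-0.031,1.5,0,0],
    [0.003,-0.0385,-0.03,1.5,0,0],
    [0.003,-0.0395,-0.029,1.5,0,0],
    [0.003,-0.04,-0.028,1.5,0,0],
  ],
  grip=0,
)

```text
t: 1.25
ee_pos: [409.8, -181.9, 197.7]
orientation: [2.096, 0.249, -2.091]
ft_force: [0.7, 0.6, -0.5]
width: 87.8
```

Request:
carry_out(
  commands=[
    [0.003,-0.041,-0.027,1.5,0,0],
    [0.003,-0.0415,-0.026,1.5,0,0],
    [0.003,-0.042,-0.025,1.5,0,0],
    [0.003,-0.043,-0.024,1.5,0,0],
    [0.003,-0.0435,-0.0225,1.5,0,0],
    [0.003,-0.044,-0.0215,1.5,0,0],
    [0,0,0,0,0,0],
  ],
)

```text
t: 2.12
ee_pos: [514.0, 106.9, 179.8]
orientation: [2.186, 0.085, -2.172]
ft_force: [-0.5, 0.3, -0.2]
width: 88.1
```

```bash
python3 - <<'E'
from h import *
st();c=cam("wrist");cv2.imwrite("pics/w1.png",cv2.resize(c[0],(768,576),interpolation=cv2.INTER_CUBIC));np.savez("w1.npz",*c)
print(proj(c,[572.4,-22,4]),proj(c,[539,204,62]))
E
```

```text
t 2.12 grasp [513.9 106.9 198.8] tilt 0.4 yaw 4.6 F [-0.5  0.3 -0.2] w 88.1
[361.31393674 141.32205804] [162.29800265 159.94121282]
```

View pics/w1.png

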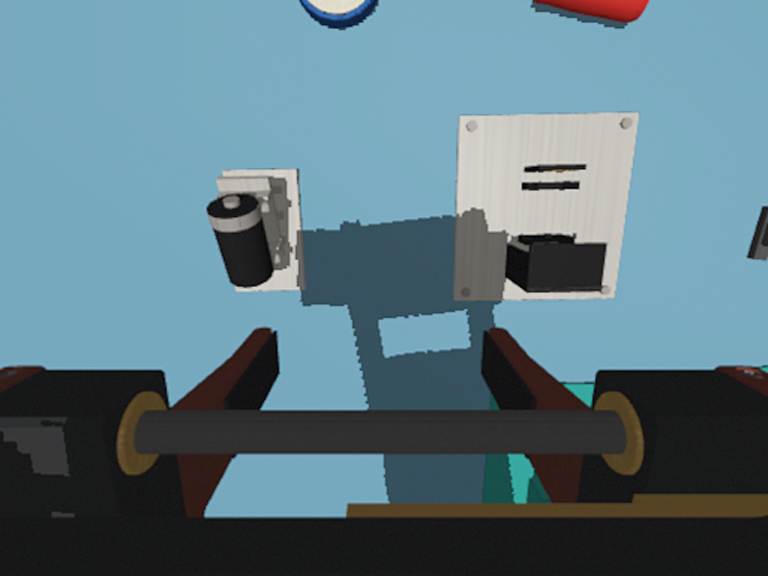

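The wrist view shows the cell in the rack (nub at 232,202) and the silver tray (corners 461,115 / 637,113 / 615,298 / 455,299), with its hood at the robot side (−x).

```bash
python3 - <<'E'
from h import *
f=np.load("w1.npz");c=[f[k] for k in f.files]
g=cv2.cvtColor(c[0],cv2.COLOR_BGR2GRAY)
def pick(pts): 
    p=np.array(pts,np.float32).reshape(-1,1,2)/1.5-0.17
    return cv2.cornerSubPix(g,p.copy(),(4,4),(-1,-1),(3,40,.01)).reshape(-1,2)
t=pick([(461,115),(637,113),(615,298),(455,299)]);print((t*1.5).round(1).tolist())
w=np.array([onz(c,*p,4)[:2] for p in t]);print(w.round(1).tolist(),"ctr",w.mean(0).round(1))
for a,b in((3,0),(2,1),(0,1),(3,2)):
    d=w[b]-w[a];print(a,b,np.linalg.norm(d).round(1),np.degrees(np.arctan2(d[1],d[0])).round(2))
r=pick([(298,169),(301,291),(236,291)]);print((r*1.5).round(1).tolist());rw=np.array([onz(c,*p,6)[:2] for p in r]);print(rw.round(1).tolist())
for a,b in((1,0),(2,1)):
    d=rw[b]-rw[a];print(a,b,np.linalg.norm(d).round(1),np.degrees(np.arctan2(d[1],d[0])).round(2))
print("nub",onz(c,232/1.5-.17,202/1.5-.17,75.5).round(1))
# refine cell axis: mask dark barrel
crop=g[118:200,130:190]
cv2.imwrite("pics/x.png",cv2.resize(crop,None,fx=8,fy=8,interpolation=cv2.INTER_CUBIC))
E
```

```text
[[459.5, 115.19999694824219], [637.5, 112.0], [612.5, 296.0], [453.1000061035156, 299.70001220703125]]
[[640.3, 55.2], [653.7, -82.1], [506.3, -96.1], [492.1, 41.5]] ctr [573.1 -20.4]
3 0 148.8 5.29
2 1 148.1 5.39
0 1 138.0 -84.44
3 2 138.3 -84.11
[[296.1000061035156, 168.60000610351562], [298.29998779296875, 287.29998779296875], [235.10000610351562, 285.6000061035156]]
[[590.4, 180.0], [493.1, 175.4], [490.4, 229.3]]
1 0 97.4 2.71
2 1 54.0 -87.05
nub [565.2 207.   75.5]
```

```bash
python3 -c "
from h import *
st();plan([504,201,135],tool(5,25),4)"
```

```text
t 2.17 grasp [513.1 105.6 198.7] tilt 0.3 yaw 4.6 F [ 0.1  1.  -0.1] w 88.0
[0.0157, -0.024, -0.0016, -0.1, 6.2, -0.1]
[0.0156, -0.024, 0.0001, -0.1, 6.2, -0.1]
[0.0153, -0.024, 0.0017, -0.1, 6.2, -0.1]
[0.0149, -0.024, 0.0033, -0.1, 6.2, -0.1]
len 28.72368360778262 turn 6.177340615445147
```

Request:
carry_out(
  commands=[
    [0.016,-0.024,-0.0015,0,6.2,0],
    [0.0155,-0.024,0,0,6.2,0],
    [0.0155,-0.024,0.0015,0,6.2,0],
    [0.015,-0.024,0.0035,0,6.2,0],
    [0,0,0,0,0,0],
    [0,0,0,0,0,0],
  ],
)

```text
t: 2.92
ee_pos: [514.7, 182.4, 123.7]
orientation: [2.579, 0.073, -1.699]
ft_force: [0.7, -0.1, -0.3]
width: 87.4
```

```bash
python3 - <<'E'
from h import *
st();c=cam("wrist");cv2.imwrite("pics/w2.png",cv2.resize(c[0],(768,576),interpolation=cv2.INTER_CUBIC));np.savez("w2.npz",*c)
print(-c[2].T@c[3])
E
```

```text
t 2.92 grasp [507.2 182.2 141.1] tilt 23.2 yaw 3.9 F [ 0.7 -0.1 -0.3] w 87.4
[515.37062022 186.65874262 300.48433055]
```

View pics/w2.png

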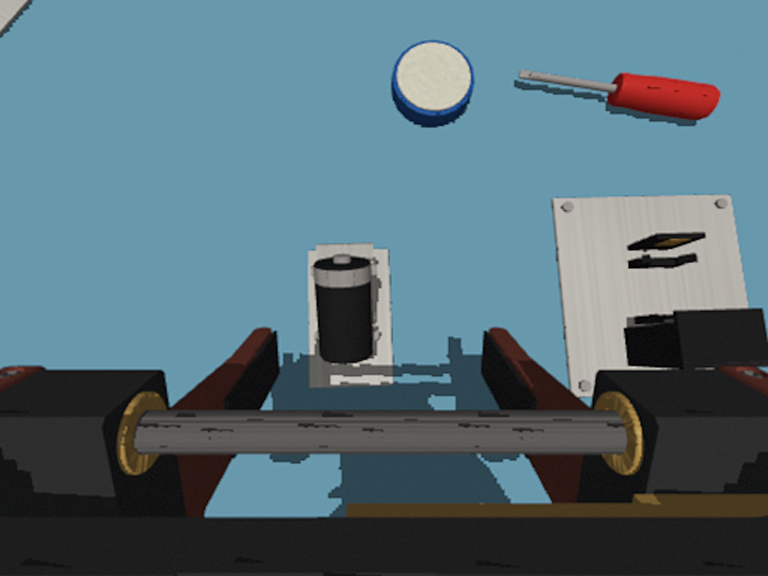

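```bash
python3 - <<'E'
from h import *
f=np.load("w1.npz");a=[f[k] for k in f.files];f=np.load("w2.npz");b=[f[k] for k in f.files]
P=lambda u,v:(u/1.5-.17,v/1.5-.17)
print("nub tri",tri(ray(a,*P(232,202)),ray(b,*P(342,259))).round(1), "on 75.5:",onz(a,*P(232,202),75.5).round(1),onz(b,*P(342,259),75.5).round(1))
for l in([(308,252),(310,386)],[(388,250),(393,386)],[(308,252),(388,250)],[(310,386),(393,386)]):
    p,q=[onz(b,*P(*x),6) for x in l];d=p-q;print(p.round(1),q.round(1),np.linalg.norm(d).round(1),np.degrees(np.arctan2(d[1],d[0])).round(1))
g=cv2.cvtColor(b[0],cv2.COLOR_BGR2GRAY);print(g[168:245:8,204:256].tolist())
t=[(554,198),(731,195),(571,395)]
for x in t:print(onz(b,*P(*x),4).round(1))
E
```

```text
nub tri [565.1 207.5  74.2] on 75.5: [565.2 207.   75.5] [564.8 207.3  75.5]
[583.5 239.3   6. ] [486.8 228.8   6. ] 97.3 6.2
[589.3 180.1   6. ] [490.7 170.1   6. ] 99.2 5.8
[583.5 239.3   6. ] [589.3 180.1   6. ] 59.5 95.6
[486.8 228.8   6. ] [490.7 170.1   6. ] 58.8 93.8
[[138, 163, 184, 185, 184, 186, 185, 178, 174, 173, 171, 171, 170, 169, 171, 172, 172, 173, 174, 176, 179, 179, 179, 172, 163, 167, 175, 178, 173, 171, 171, 174, 177, 176, 175, 173, 170, 173, 174, 174, 174, 171, 170, 173, 179, 185, 184, 183, 183, 181, 183, 184], [138, 168, 190, 189, 165, 79, 10, 14, 18, 16, 19, 20, 15, 19, 18, 20, 20, 14, 17, 21, 26, 27, 27, 28, 29, 28, 21, 12, 13, 18, 17, 18, 23, 18, 14, 19, 17, 17, 16, 15, 15, 32, 51, 101, 131, 126, 122, 147, 178, 183, 182, 184], [137, 169, 190, 182, 162, 116, 102, 111, 120, 127, 130, 131, 134, 126, 126, 138, 139, 140, 140, 140, 140, 140, 142, 144, 144, 145, 143, 141, 139, 138, 138, 124, 116, 128, 127, 124, 123, 119, 115, 108, 101, 92, 82, 74, 81, 85, 82, 152, 191, 185, 182, 185], [137, 169, 189, 186, 190, 160, 45, 15, 20, 21, 20, 21, 19, 22, 20, 20, 28, 36, 37,
[... 834 characters left out ...]
1, 149, 146, 75, 12, 18, 21, 22, 23, 27, 27, 26, 28, 27, 27, 25, 30, 27, 28, 27, 28, 27, 26, 25, 26, 27, 26, 25, 23, 27, 24, 22, 22, 22, 21, 23, 19, 18, 15, 57, 129, 157, 153, 127, 136, 183, 189], [139, 144, 177, 196, 195, 165, 87, 95, 75, 25, 20, 23, 22, 24, 25, 27, 26, 28, 27, 27, 26, 27, 27, 27, 28, 28, 25, 27, 25, 30, 27, 26, 25, 23, 27, 24, 22, 20, 17, 21, 21, 16, 16, 9, 67, 98, 90, 155, 191, 189, 189, 188], [63, 67, 83, 96, 93, 93, 93, 94, 97, 96, 93, 80, 50, 29, 27, 22, 26, 25, 25, 23, 27, 26, 26, 25, 27, 26, 26, 26, 26, 25, 23, 22, 22, 20, 19, 13, 36, 79, 149, 184, 182, 188, 197, 196, 193, 194, 195, 192, 189, 189, 190, 190]]
[640.2  55.    4. ]
[653.  -83.7   4. ]
[492.7  41.7   4. ]
```

```bash
python3 -c "
from h import *
plan([514,202,112],tool(6,25),3);print();plan([537,204.5,62],tool(6,25),3,([514,202,112],tool(6,25)))"
```

```text
[0.0099, -0.0068, 0.0011, -0.5, 0.6, -0.6]
[0.0099, -0.0067, 0.0012, -0.5, 0.6, -0.6]
[0.01, -0.0066, 0.0012, -0.5, 0.6, -0.6]
len 12.060679914499016 turn 0.9853421976728067

[0.0184, -0.0, 0.0001, 0.0, 0.0, 0.0]
[0.0184, -0.0, 0.0001, 0.0, 0.0, 0.0]
[0.0184, -0.0, 0.0001, 0.0, 0.0, 0.0]
len 18.400271737123887 turn 0.0
```

Request:
carry_out(
  commands=[
    [0.01,-0.0068,0.001,-0.5,0.6,-0.6],
    [0.01,-0.0068,0.001,-0.5,0.6,-0.6],
    [0.01,-0.0068,0.001,-0.5,0.6,-0.6],
    [0,0,0,0,0,0],
  ],
)

```text
t: 3.48
ee_pos: [527.3, 200.5, 97.6]
orientation: [2.606, 0.131, -1.652]
ft_force: [0.1, -0.3, -0.6]
width: 87.5
```

```bash
python3 -c "
from h import *
st();plan([537,204.5,62],tool(6,25),5)"
```

```text
t 3.48 grasp [519.3 199.6 114.8] tilt 25.3 yaw 5.7 F [ 0.1 -0.3 -0.6] w 87.5
[0.0111, -0.0006, 0.0012, -0.0, -0.1, -0.0]
[0.0111, -0.0006, 0.0012, -0.0, -0.1, -0.0]
[0.0111, -0.0006, 0.0012, -0.0, -0.1, -0.0]
[0.0111, -0.0006, 0.0012, -0.0, -0.1, -0.0]
[0.0111, -0.0006, 0.0012, -0.0, -0.1, -0.0]
len 11.180787092150535 turn 0.07745767035374815
```

Request:
carry_out(
  commands=[
    [0.011,-0.0006,0.003,0,0,0],
    [0.011,-0.0006,0.003,0,0,0],
    [0.0115,-0.0006,0,0,0,0],
    [0.0115,-0.0006,0,0,0,0],
    [0.011,-0.0006,0,0,0,0],
    [0,0,0,0,0,0],
  ],
)

```text
t: 4.22
ee_pos: [554.8, 201.7, 51.7]
orientation: [2.59, 0.147, -1.684]
ft_force: [-0.0, -0.6, -0.5]
width: 87.8
```

```bash
python3 -c "
from h import *
st();plan([537,204.5,62],tool(6,25),1)"
```

```text
t 4.22 grasp [547.2 200.7  69. ] tilt 24.0 yaw 6.1 F [-0.  -0.6 -0.5] w 87.8
[0.0025, -0.0046, 0.0114, -0.2, 1.0, 0.6]
len 12.544720004846662 turn 1.1990038553704623
```

Request:
carry_out(
  commands=[
    [0,-0.0023,0.006,0,0.5,0],
    [0,-0.0023,0.006,0,0.5,0],
    [0,0,0,0,0,0],
  ],
)

```text
t: 4.6
ee_pos: [547.3, 203.6, 53.8]
orientation: [2.593, 0.162, -1.684]
ft_force: [0.6, 0.4, -0.5]
width: 87.6
```

```bash
python3 -c "
from h import *
st();plan([537,204.5,62],tool(6,25),1)"
```

```text
t 4.6 grasp [539.6 202.4  71.2] tilt 24.1 yaw 6.4 F [ 0.6  0.4 -0.5] w 87.6
[0.0074, -0.0018, 0.0056, -0.1, 1.0, 1.2]
len 9.453041838477178 turn 1.5050218253216685
```

Request:
carry_out(
  commands=[
    [0.007,-0.0018,0.0056,0,1,1],
    [0,0,0,0,0,0],
    [0,0,0,0,0,0],
  ],
)

```text
t: 4.97
ee_pos: [551.0, 203.5, 53.5]
orientation: [2.588, 0.154, -1.682]
ft_force: [0.4, -0.2, 0.6]
width: 87.8
```

```bash
python3 -c "
from h import *
st();plan([537,204.5,62],tool(6,25),1)"
```

```text
t 4.97 grasp [543.3 202.5  70.9] tilt 24.0 yaw 6.4 F [ 0.4 -0.2  0.6] w 87.8
[0.0057, -0.0023, 0.0088, 0.1, 1.0, 0.8]
len 10.734057946554975 turn 1.2586549108751202
```

```bash
python3 -c "
from h import *
for i in range(6):
    cam('wrist');st();o=ctrl.get_obs();print(np.round(o['qpos'],4),np.round(o['qvel'],3))"
```

```text
t 5.03 grasp [543.3 202.5  70.9] tilt 24.0 yaw 6.4 F [ 0.1 -0.2  0.5] w 88.0
[ 0.3865  0.5408  2.0777 -0.719   0.153   2.5405] [-0.     0.002  0.001  0.001 -0.001  0.   ]
t 5.08 grasp [543.3 202.4  70.8] tilt 24.0 yaw 6.4 F [-0.1  0.5  0.5] w 87.6
[ 0.3865  0.5408  2.0779 -0.719   0.153   2.5405] [0.    0.002 0.001 0.    0.    0.   ]
t 5.12 grasp [543.2 202.4  70.8] tilt 24.0 yaw 6.4 F [-0.2  0.1 -1.3] w 87.7
[ 0.3865  0.5408  2.0779 -0.719   0.153   2.5405] [ 0.     0.001  0.002 -0.     0.001 -0.   ]
t 5.17 grasp [543.2 202.4  70.8] tilt 24.0 yaw 6.4 F [-0.3  1.7  0.1] w 87.7
[ 0.3865  0.5408  2.078  -0.719   0.153   2.5405] [-0.    -0.001  0.     0.001 -0.001 -0.   ]
t 5.22 grasp [543.2 202.4  70.8] tilt 24.0 yaw 6.4 F [-0.4 -0.4 -0. ] w 87.4
[ 0.3865  0.5408  2.078  -0.719   0.153   2.5405] [ 0.    -0.    -0.     0.001  0.    -0.001]
t 5.28 grasp [543.2 202.4  70.8] tilt 24.0 yaw 6.4 F [-0.2  0.5  0.1] w 87.7
[ 0.3865  0.5408  2.078  -0.719   0.153   2.5405] [-0.001  0.     0.001 -0.001 -0.002  0.   ]
```

```bash
python3 -c "
from h import *
plan([533,204,90],tool(6,13),4)"
```

```text
[-0.0054, -0.0007, 0.0012, 0.0, -2.7, 0.2]
[-0.0054, -0.0007, 0.0015, 0.0, -2.7, 0.2]
[-0.0054, -0.0006, 0.0018, 0.0, -2.7, 0.2]
[-0.0053, -0.0006, 0.002, 0.0, -2.7, 0.2]
len 5.57584074378026 turn 2.754118899770749
```

Request:
carry_out(
  commands=[
    [-0.0054,-0.0007,0.0012,0,-2.7,0.2],
    [-0.0054,-0.0007,0.0015,0,-2.7,0.2],
    [-0.0054,-0.0006,0.0018,0,-2.7,0.2],
    [-0.0054,-0.0006,0.002,0,-2.7,0.2],
    [0,0,0,0,0,0],
  ],
)

```text
t: 5.9
ee_pos: [536.1, 204.3, 71.5]
orientation: [2.401, 0.128, -1.914]
ft_force: [-0.1, -0.6, 0.0]
width: 87.9
```

```bash
python3 -c "
from h import *
st();plan([537,204.5,62],tool(6,13),4);print(np.round(ctrl.get_obs()['qpos'],2))"
```

```text
t 5.9 grasp [531.9 203.9  90. ] tilt 12.9 yaw 6.2 F [-0.1 -0.6  0. ] w 87.9
[0.0071, -0.0, 0.0003, 0.0, 0.0, -0.0]
[0.0071, -0.0, 0.0003, 0.0, 0.0, -0.0]
[0.0071, -0.0, 0.0003, 0.0, 0.0, -0.0]
[0.0071, -0.0, 0.0003, 0.0, 0.0, -0.0]
len 7.1063352017759485 turn 0.0583843625311409
[ 0.38  0.51  1.98 -0.14  0.44  1.96]
```

Off the wrist singularity the moves track well. Descend and grip.

Request:
carry_out(
  commands=[
    [0.0072,0,0.0003,0,0,0],
    [0.0072,0,0.0003,0,0,0],
    [0.0072,0,0.0003,0,0,0],
    [0.0072,0,0.0003,0,0,0],
    [0,0,0,0,0,0],
  ],
)

```text
t: 6.52
ee_pos: [539.9, 204.1, 39.1]
orientation: [2.399, 0.127, -1.915]
ft_force: [-0.0, -0.3, 0.1]
width: 87.8
```

```bash
python3 -c "
from h import *
st();plan([537,204.5,62],tool(6,13),1);c=cam('wrist');cv2.imwrite('pics/w3.png',c[0][120:330,60:450]);print(proj(c,[537,204.5,62]))"
```

```text
t 6.53 grasp [535.7 203.7  57.7] tilt 12.8 yaw 6.2 F [-0.  -0.3  0.1] w 87.8
[-0.0039, -0.0007, -0.0024, 0.2, 0.2, -0.1]
len 4.632493928760187 turn 0.33320302994852574
[253.55763432 246.91069904]
```

View pics/w3.png

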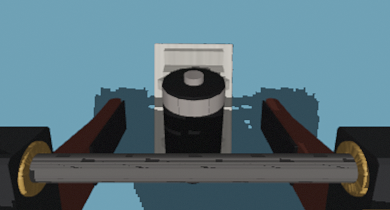

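The cell sits centred between the fingers (nub at 193,75 in the crop). A small correction, then close.

Request:
carry_out(
  commands=[
    [-0.0035,-0.0007,-0.0022,0,0,0],
    [0,0,0,0,0,0],
  ],
)

```text
t: 6.82
ee_pos: [541.7, 205.2, 44.0]
orientation: [2.4, 0.127, -1.914]
ft_force: [-0.4, -0.7, -0.9]
width: 88.0
```

Request:
carry_out(
  commands=[
    [0,0,0,0,0,0],
    [0,0,0,0,0,0],
    [0,0,0,0,0,0],
    [0,0,0,0,0,0],
    [0,0,0,0,0,0],
    [0,0,0,0,0,0],
  ],
  grip=1,
)

```text
t: 7.58
ee_pos: [541.8, 204.7, 44.6]
orientation: [2.4, 0.127, -1.913]
ft_force: [1.9, -6.1, 3.4]
width: 32.5
```

```bash
python3 -c "
from h import *
g,r=st();c=cam('wrist');np.savez('w4.npz',*c)
plan([537-17,204.5-2,62+38],r,4)
print(onz(c,253,195,75.5))
cv2.imwrite('pics/w4.png',c[0])"
```

```text
t 7.58 grasp [537.6 204.3  63.1] tilt 12.9 yaw 6.2 F [ 1.9 -6.1  3.4] w 32.5
[-0.01, -0.0, 0.0023, -0.0, -0.0, -0.0]
[-0.01, -0.0, 0.0023, -0.0, -0.0, -0.0]
[-0.01, -0.0, 0.0023, -0.0, -0.0, -0.0]
[-0.01, -0.0, 0.0023, -0.0, -0.0, -0.0]
len 10.261091559868278 turn 0.003060895956143707
[568.31181389 208.61945158  75.5       ]
```

```bash
python3 - <<'E'
import numpy as np
def clear(cx,cz,th):
    t=np.radians(th);u=np.array([np.cos(t),np.sin(t)]);n=np.array([-np.sin(t),np.cos(t)]);c=np.array([cx,cz])
    def sd(p): # signed distance of point outside of cell rect + nub
        def box(q,x0,x1,h):
            a=max(x0-q[0],q[0]-x1);b=abs(q[1])-h;return max(a,b) if max(a,b)<0 or min(a,b)<0 else np.hypot(a,b)
        q=np.array([(p-c)@u,(p-c)@n]);return min(box(q,-28.5,28.5,16.5),box(q,28.5,32,5))
    P={'H':[(-18.5,22.5)],'W':[(32,z) for z in np.arange(-16,4.1,2)]+[(36,4)],'V':[(x,-16.5) for x in(-24,-21,-18,18,21,24)]}
    d={k:min(sd(np.array(p)) for p in v) for k,v in P.items()}
    Ux=(c-28.5*u+16.5*n)[0];d['trav']=-22.5-Ux
    return d
for cx in(25,20,16,12,8,5,2,0,-1,-2,-2.5):
    best=max(((lambda d:(min(d['H'],d['W'],d['V'],9),cz,th,d))(clear(cx,cz,th)) for th in(range(14,29)) for cz in np.arange(4,26,.5)),key=lambda x:x[0])
    print(cx,best[1:3],{k:round(float(v),1) for k,v in best[3].items()})
for th,cz in((20,9.5),(16,8),(12,6),(8,4),(4,2),(0,0)):
    best=max(((lambda d:(min(d['H'],d['W'],d['V']),z,d))(clear(-2.2,z,th)) for z in np.arange(0,14,.25)),key=lambda x:x[0])
    print(th,best[1],{k:round(float(v),1) for k,v in best[2].items()})
E
```

```text
25 (np.float64(25.5), 18) {'H': 13.8, 'W': 6.1, 'V': 21.3, 'trav': -15.3}
20 (np.float64(25.5), 23) {'H': 8.1, 'W': 8.0, 'V': 21.4, 'trav': -9.8}
16 (np.float64(25.5), 14) {'H': 5.7, 'W': 8.2, 'V': 21.7, 'trav': -6.9}
12 (np.float64(16.0), 28) {'H': 3.6, 'W': 3.5, 'V': 13.2, 'trav': -1.6}
8 (np.float64(14.0), 28) {'H': 3.4, 'W': 3.6, 'V': 8.8, 'trav': 2.4}
5 (np.float64(12.5), 28) {'H': 3.4, 'W': 3.7, 'V': 5.4, 'trav': 5.4}
2 (np.float64(12.0), 28) {'H': 2.4, 'W': 4.6, 'V': 2.5, 'trav': 8.4}
0 (np.float64(10.5), 23) {'H': 1.8, 'W': 2.0, 'V': 1.3, 'trav': 10.2}
-1 (np.float64(8.0), 14) {'H': 1.8, 'W': 1.6, 'V': 1.7, 'trav': 10.1}
-2 (np.float64(8.0), 14) {'H': 1.6, 'W': 2.5, 'V': 1.9, 'trav': 11.1}
-2.5 (np.float64(8.0), 15) {'H': 1.6, 'W': 2.8, 'V': 1.6, 'trav': 11.8}
20 9.75 {'H': 1.1, 'W': 1.8, 'V': 1.2, 'trav': 12.1}
16 8.5 {'H': 1.5, 'W': 2.3, 'V': 1.5, 'trav': 11.6}
12 7.0 {'H': 2.1, 'W': 3.0, 'V': 2.0, 'trav': 11.0}
8 5.75 {'H': 2.4, 'W': 2.2, 'V': 2.5, 'trav': 10.2}
4 3.75 {'H': 3.3, 'W': 2.0, 'V': 2.2, 'trav': 9.3}
0 2.25 {'H': 3.8, 'W': 2.2, 'V': 2.2, 'trav': 8.2}
```

Request:
carry_out(
  commands=[
    [-0.01,0,0.0023,0,0,0],
    [-0.01,0,0.0023,0,0,0],
    [-0.01,0,0.0023,0,0,0],
    [-0.01,0,0.0023,0,0,0],
    [-0.015,0,0,0,0,0],
    [0,0,0,0,0,0],
  ],
)

```text
t: 8.38
ee_pos: [518.8, 202.5, 100.2]
orientation: [2.4, 0.127, -1.913]
ft_force: [0.7, -0.3, -1.1]
width: 32.3
```

```bash
python3 -c "
from h import *
st()
T=np.array([572.9,-20.8,0]);Rz=R.from_euler('z',5.5,degrees=True)
plan(T+Rz.apply([30,0,125]),tool(5.5,12.9),7)"
```

```text
t 8.38 grasp [514.6 202.1 118.7] tilt 12.9 yaw 6.2 F [ 0.7 -0.3 -1.1] w 32.3
[0.0012, 0.0326, -0.0091, 0.1, 0.0, -0.0]
[0.0012, 0.0326, -0.0091, 0.1, 0.0, -0.0]
[0.0012, 0.0326, -0.0092, 0.1, 0.0, -0.0]
[0.0012, 0.0326, -0.0093, 0.1, 0.0, -0.0]
[0.0012, 0.0325, -0.0093, 0.1, 0.0, -0.0]
[0.0012, 0.0325, -0.0094, 0.1, 0.0, -0.0]
[0.0012, 0.0325, -0.0094, 0.1, 0.0, -0.0]
len 33.867536078079254 turn 0.10250052404966915
```

Request:
carry_out(
  commands=[
    [0.0012,0.0326,-0.0091,0.1,0,0],
    [0.0012,0.0326,-0.0091,0.1,0,0],
    [0.0012,0.0326,-0.0092,0.1,0,0],
    [0.0012,0.0326,-0.0093,0.1,0,0],
    [0.0012,0.0325,-0.0093,0.1,0,0],
    [0.0012,0.0325,-0.0094,0.1,0,0],
    [0.0012,0.0325,-0.0094,0.1,0,0],
    [0,0,0,0,0,0],
  ],
)

```text
t: 9.38
ee_pos: [610.6, -23.6, 107.1]
orientation: [2.408, 0.118, -1.917]
ft_force: [-0.3, -0.3, -1.5]
width: 32.5
```

```bash
cat >> h.py <<'E'
T=np.array([572.9,-20.8,0]);RT=R.from_euler('z',5.5,degrees=True);OFF=np.array([0.,0.])  # OFF: cell centre minus grasp along u,n
REL=12.1
def tgt(cx,cz,th,n,cy=0):
    t=np.radians(th);c=np.array([cx,cz])-OFF[0]*np.array([np.cos(t),np.sin(t)])-OFF[1]*np.array([-np.sin(t),np.cos(t)])
    plan(T+RT.apply([c[0],cy,c[1]+32.5]),tool(5.5,th-REL),n)
def where():
    g,r=st();l=RT.inv().apply(g-T);print("grasp in tray rel seat",(l-[0,0,32.5]).round(1));return l
E
python3 - <<'E'
from h import *
where();c=cam("wrist");np.savez("w5.npz",*c)
im=c[0];cv2.imwrite("pics/w5.png",cv2.resize(im[90:330,70:440],None,fx=2.1,fy=2.1,interpolation=cv2.INTER_CUBIC))
E
```

```text
t 9.38 grasp [606.4 -24.  125.6] tilt 13.0 yaw 5.6 F [-0.3 -0.3 -1.5] w 32.5
grasp in tray rel seat [33.  -6.4 93.1]
```

View pics/w5.png

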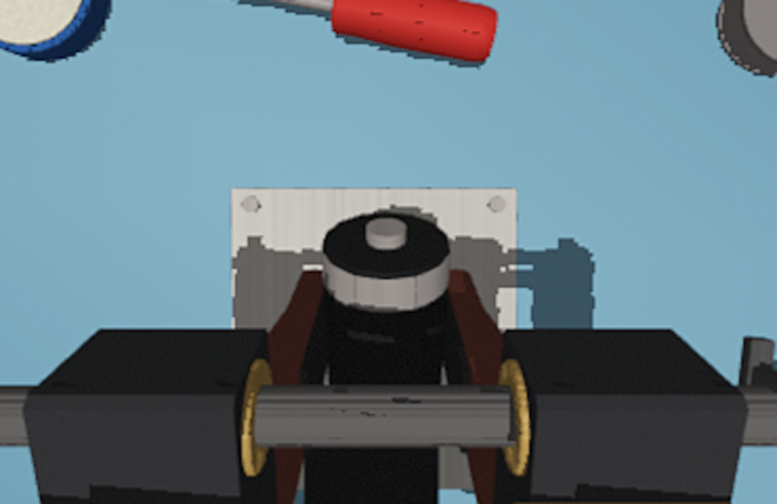

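```bash
python3 - <<'E'
from h import *
f=np.load("w5.npz");c=[f[k] for k in f.files]
g,r=st()
u=RT.apply([np.cos(np.radians(25.1)),0,np.sin(np.radians(25.1))]);n=RT.apply([-np.sin(np.radians(25.1)),0,np.cos(np.radians(25.1))])
p0=proj(c,g+32*u);print("pred nub",p0,"per mm u",proj(c,g+33*u)-p0,"n",proj(c,g+32*u+n)-p0,"meas",253.8,200.3)
for U,V in((233,188),(516,188)):
    q=onz(c,U/2.1+70-.25,V/2.1+90-.25,4);print(q.round(1),RT.inv().apply(q-T).round(1))
tgt(20,50,25,4)
E
```

```text
t 9.43 grasp [605.5 -23.  125.3] tilt 12.9 yaw 5.7 F [-0.1  0.5 -1.3] w 32.3
pred nub [252.82178516 200.26051032] per mm u [ 0.00233684 -1.67318963] n [-0.00231907  0.91205065] meas 253.8 200.3
[640.5  54.6   4. ] [74.5 68.6  4. ]
[654.  -82.7   4. ] [ 74.8 -69.4   4. ]
[0.0097, -0.0013, 0.0054, 0.0, 0.0, 0.0]
[0.0097, -0.0013, 0.0054, 0.0, 0.0, 0.0]
[0.0097, -0.0013, 0.0054, 0.0, 0.0, 0.0]
[0.0097, -0.0013, 0.0054, 0.0, 0.0, 0.0]
len 11.177656283854859 turn 0.04389382579423962
```

Request:
carry_out(
  commands=[
    [0.0097,-0.0013,0.0054,0,0,0],
    [0.0097,-0.0013,0.0054,0,0,0],
    [0.0097,-0.0013,0.0054,0,0,0],
    [0.0097,-0.0013,0.0054,0,0,0],
    [0,0,0,0,0,0],
    [0,0,0,0,0,0],
  ],
)

```text
t: 10.18
ee_pos: [593.1, -14.9, 59.5]
orientation: [2.401, 0.125, -1.922]
ft_force: [0.2, 0.1, -2.5]
width: 32.3
```

```bash
python3 -c "
from h import *
where();tgt(16,23,25,6)"
```

```text
t 10.18 grasp [589.  -15.4  78. ] tilt 12.6 yaw 5.9 F [ 0.2  0.1 -2.5] w 32.3
grasp in tray rel seat [16.5  3.8 45.5]
[0.0036, 0.0007, 0.0009, 0.1, 0.0, 0.0]
[0.0036, 0.0007, 0.0009, 0.1, 0.0, 0.0]
[0.0036, 0.0007, 0.0009, 0.1, 0.0, 0.0]
[0.0036, 0.0007, 0.0009, 0.1, 0.0, 0.0]
[0.0036, 0.0006, 0.0009, 0.1, 0.0, 0.0]
[0.0036, 0.0006, 0.0009, 0.1, 0.0, 0.0]
len 3.7762415176998414 turn 0.08066599413758384
```

Request:
carry_out(
  commands=[
    [0.0036,0.0009,0.0009,0,0,0],
    [0.0036,0.0009,0.0009,0,0,0],
    [0.0036,0.0007,0.0009,0,0,0],
    [0.0036,0.0005,0.0009,0,0,0],
    [0.003,0.0003,0.0009,0,0,0],
    [0,0,0,0,0,0],
  ],
)

```text
t: 10.92
ee_pos: [593.9, -18.9, 41.1]
orientation: [2.403, 0.124, -1.92]
ft_force: [-0.5, -0.4, -1.4]
width: 32.2
```

```bash
python3 -c "
from h import *
where();tgt(15,18.5,25,3)"
```

```text
t 10.93 grasp [589.8 -19.4  59.7] tilt 12.8 yaw 5.9 F [-0.5 -0.4 -1.4] w 32.2
grasp in tray rel seat [16.9 -0.2 27.2]
[0.0027, -0.0, 0.0012, 0.1, 0.0, 0.0]
[0.0027, -0.0, 0.0012, 0.1, 0.0, 0.0]
[0.0027, -0.0, 0.0013, 0.1, 0.0, 0.0]
len 2.9546573405388314 turn 0.13478142217834668
```

Request:
carry_out(
  commands=[
    [0.003,0,0.0013,0.1,0,0],
    [0.003,0,0.0013,0.1,0,0],
    [0.003,0,0.0013,0.1,0,0],
    [0,0,0,0,0,0],
  ],
)

```text
t: 11.42
ee_pos: [592.0, -19.0, 30.9]
orientation: [2.407, 0.119, -1.923]
ft_force: [0.3, -0.7, -1.1]
width: 32.5
```

```bash
python3 -c "
from h import *
l=where();c=cam('wrist');np.savez('w6.npz',*c);tgt(7.9,13.7,25,4)"
```

```text
t 11.43 grasp [587.8 -19.5  49.4] tilt 12.8 yaw 5.6 F [ 0.3 -0.7 -1.1] w 32.5
grasp in tray rel seat [15.  -0.1 16.9]
[0.0004, -0.0, 0.0019, 0.0, 0.0, 0.0]
[0.0004, -0.0, 0.0019, 0.0, 0.0, 0.0]
[0.0004, -0.0, 0.0019, 0.0, 0.0, 0.0]
[0.0004, -0.0, 0.0019, 0.0, 0.0, 0.0]
len 1.9416487838947598 turn 0.04559122338857486
```

Request:
carry_out(
  commands=[
    [0.0004,0,0.002,0,0,0],
    [0.0004,0,0.002,0,0,0],
    [0.0004,0,0.002,0,0,0],
    [0.0004,0,0.002,0,0,0],
    [0,0,0,0,0,0],
  ],
)

```text
t: 12.1
ee_pos: [586.0, -19.9, 28.5]
orientation: [2.41, 0.118, -1.918]
ft_force: [2.7, 0.6, -3.1]
width: 32.4
```

```bash
python3 -c "
from h import *
l=where();tgt(1.6,10.8,25,4)"
```

```text
t 12.1 grasp [581.8 -20.4  47. ] tilt 13.0 yaw 5.6 F [ 2.7  0.6 -3.1] w 32.4
grasp in tray rel seat [ 8.9 -0.4 14.5]
[0.0005, -0.0001, 0.002, 0.0, -0.0, 0.0]
[0.0005, -0.0001, 0.002, 0.0, -0.0, 0.0]
[0.0005, -0.0001, 0.002, 0.0, -0.0, 0.0]
[0.0005, -0.0001, 0.002, 0.0, -0.0, 0.0]
len 2.0639767440550294 turn 0.0312203006684759
```

Request:
carry_out(
  commands=[
    [0.0005,0,0.0022,0,0,0],
    [0.0005,0,0.0022,0,0,0],
    [0.0005,0,0.0022,0,0,0],
    [0.0005,0,0.0022,0,0,0],
    [0,0,0,0,0,0],
  ],
)

```text
t: 12.72
ee_pos: [580.5, -21.0, 25.8]
orientation: [2.415, 0.117, -1.91]
ft_force: [3.5, 0.3, -0.9]
width: 32.5
```

```bash
python3 -c "
from h import *
l=where();tgt(-2.2,9.2,18,4)"
```

```text
t 12.72 grasp [576.1 -21.4  44.2] tilt 13.3 yaw 5.5 F [ 3.5  0.3 -0.9] w 32.5
grasp in tray rel seat [ 3.1 -0.9 11.7]
[0.0003, -0.0002, 0.0021, 0.0, -1.9, 0.0]
[0.0003, -0.0002, 0.002, 0.0, -1.9, 0.0]
[0.0004, -0.0002, 0.002, 0.0, -1.9, 0.0]
[0.0004, -0.0002, 0.002, 0.0, -1.9, 0.0]
len 2.1307275752662513 turn 1.8567922051556272
```

Request:
carry_out(
  commands=[
    [0.0003,-0.0002,0.0022,0,-1.8,0],
    [0.0003,-0.0002,0.0022,0,-1.8,0],
    [0.0004,-0.0002,0.0022,0,-1.8,0],
    [0.0004,-0.0002,0.0022,0,-1.8,0],
    [0,0,0,0,0,0],
  ],
)

```text
t: 13.35
ee_pos: [576.2, -21.7, 24.2]
orientation: [2.293, 0.108, -2.048]
ft_force: [3.4, 0.7, 2.8]
width: 32.7
```

```bash
python3 -c "
from h import *
l=where();tgt(-2.2,9.2,18,1);print();tgt(-2.2,6,10,3)"
```

```text
t 13.35 grasp [574.  -21.9  43.1] tilt 6.4 yaw 5.5 F [3.4 0.7 2.8] w 32.7
grasp in tray rel seat [ 1.  -1.2 10.6]
[0.001, -0.0012, 0.0036, 0.0, -0.5, -0.1]
len 3.924283374069717 turn 0.5430462964310889

[0.0014, -0.0004, 0.0022, 0.0, -2.8, -0.0]
[0.0014, -0.0004, 0.0021, 0.0, -2.8, -0.0]
[0.0015, -0.0004, 0.002, 0.0, -2.8, -0.0]
len 2.638181191654584 turn 2.844744371206375
```

Request:
carry_out(
  commands=[
    [-0.0005,-0.0006,0.0025,0,0,0],
    [0.0005,-0.0006,0.0025,0,0,0],
    [0.0005,0,0.002,0,0,0],
  ],
)

```text
t: 13.72
ee_pos: [571.0, -21.6, 23.4]
orientation: [2.299, 0.108, -2.041]
ft_force: [5.9, 1.1, 1.5]
width: 32.6
```

```bash
python3 -c "
from h import *
l=where();tgt(-2.2,9,18,1);print();tgt(-2.2,6,10,3)"
```

```text
t 13.72 grasp [568.7 -21.8  42.3] tilt 6.8 yaw 5.5 F [5.9 1.1 1.5] w 32.6
grasp in tray rel seat [-4.3 -0.6  9.8]
[0.001, -0.0007, -0.0016, 0.0, -0.9, -0.2]
len 2.0124611797498106 turn 0.9128487007205578

[0.0013, -0.0002, 0.0005, 0.0, -3.0, -0.1]
[0.0013, -0.0002, 0.0004, 0.0, -3.0, -0.1]
[0.0012, -0.0002, 0.0003, 0.0, -3.0, -0.1]
len 1.407124727947029 turn 2.966152196317766
```

Request:
carry_out(
  commands=[
    [0.0013,-0.0002,0.0002,0,-3,0],
    [0.0013,-0.0002,0.0002,0,-3,0],
    [0.0013,-0.0002,0.0002,0,-3,0],
    [0,0,0,0,0,0],
  ],
)

```text
t: 14.22
ee_pos: [571.3, -21.9, 19.3]
orientation: [2.128, 0.098, -2.209]
ft_force: [5.6, 1.3, 1.4]
width: 32.5
```

```bash
python3 -c "
from h import *
l=where();tgt(-2,2,0.5,4)
c=cam('wrist');cv2.imwrite('pics/w7.png',cv2.resize(c[0][90:330,70:440],None,fx=2,fy=2));th=np.radians(9);g=st()[0];print(proj(c,g+RT.apply([32*np.cos(th),0,32*np.sin(th)])))"
```

```text
t 14.22 grasp [572.1 -21.7  38.3] tilt 2.2 yaw 5.5 F [5.6 1.3 1.4] w 32.5
grasp in tray rel seat [-0.9 -0.9  5.8]
[0.0009, -0.0002, 0.001, 0.0, -2.4, -0.1]
[0.001, -0.0002, 0.001, 0.0, -2.4, -0.1]
[0.001, -0.0002, 0.0009, 0.0, -2.4, -0.1]
[0.001, -0.0002, 0.0009, 0.0, -2.4, -0.1]
len 1.3601470508735445 turn 2.36200183003065
t 14.28 grasp [572.  -21.7  38.3] tilt 2.1 yaw 5.5 F [ 6.5 -0.8  1.2] w 32.5
[254.86027766 198.40994203]
```

View pics/w7.png

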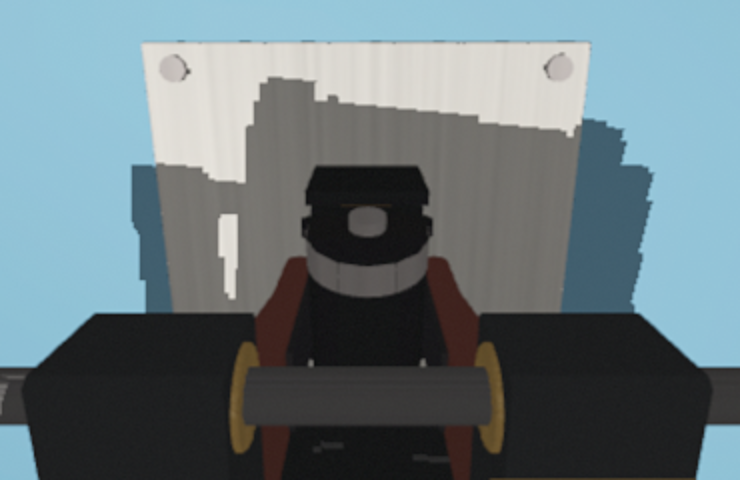

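The nub (368,220) is just inside the end wall's edge (367,205). The cell is at about 10°, so I keep lowering.

Request:
carry_out(
  commands=[
    [0.001,-0.0002,0.0016,0,-2.4,0],
    [0.001,-0.0002,0.0016,0,-2.4,0],
    [0.001,-0.0002,0.0013,0,-2.4,0],
    [0.001,-0.0002,0.001,0,-2.4,0],
    [0,0,0,0,0,0],
  ],
)

```text
t: 14.9
ee_pos: [567.6, -22.5, 15.5]
orientation: [1.939, 0.088, -2.37]
ft_force: [4.3, 0.4, 3.1]
width: 32.3
```

```bash
python3 -c "
from h import *
l=where();tgt(-1.2,0.3,0,3)"
```

```text
t 14.9 grasp [571.3 -22.   34.2] tilt 11.4 yaw 5.6 F [4.3 0.4 3.1] w 32.3
grasp in tray rel seat [-1.7 -1.1  1.7]
[0.0004, -0.0004, -0.0002, 0.0, -0.2, -0.1]
[0.0004, -0.0004, -0.0002, 0.0, -0.2, -0.1]
[0.0004, -0.0004, -0.0002, 0.0, -0.2, -0.1]
len 0.6 turn 0.23959152677292997
```

Request:
carry_out(
  commands=[
    [0.001,-0.0006,0,0,-0.3,0],
    [0.001,-0.0006,0,0,-0.2,0],
    [0.0008,0,0,0,0,0],
    [0,0,0,0,0,0],
  ],
)

```text
t: 15.4
ee_pos: [567.6, -22.4, 15.4]
orientation: [1.933, 0.087, -2.373]
ft_force: [5.0, 0.6, 0.5]
width: 32.1
```

```bash
python3 -c "
from h import *
l=where()
for n in('wrist','scene'):
    c=cam(n);np.savez('a_'+n+'.npz',*c);g=T+RT.apply([0,0,32.5]);print(n,'nub pred',proj(c,T+RT.apply([32,0,32.5])))
    if n=='wrist':a=cv2.resize(c[0][140:280,150:360],None,fx=3,fy=3,interpolation=cv2.INTER_CUBIC)
    else:
        p=proj(c,g).astype(int);print(p);b=cv2.resize(c[0][p[1]-35:p[1]+35,p[0]-50:p[0]+55],(630,420)[:2],interpolation=cv2.INTER_CUBIC)
cv2.imwrite('pics/w8.png',np.vstack([a,b])[:, :]);print(a.shape,b.shape)"
```

```text
t 15.4 grasp [571.4 -21.9  34. ] tilt 11.7 yaw 5.6 F [5.  0.6 0.5] w 32.1
grasp in tray rel seat [-1.6 -1.   1.5]
wrist nub pred [253.1143632  194.45532256]
scene nub pred [262.81561309 228.12442962]
[259 218]
(420, 630, 3) (420, 630, 3)
```

View pics/w8.png

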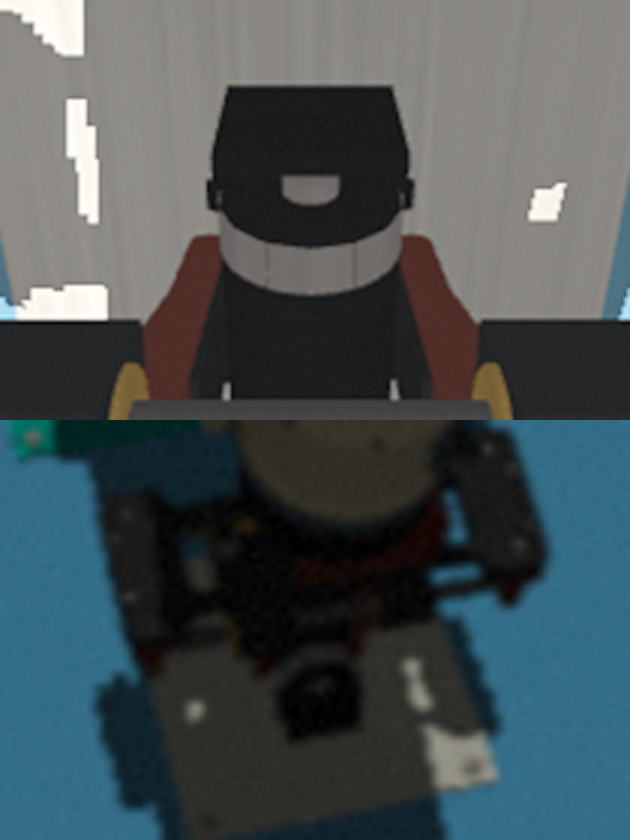

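The nub is behind the end wall (311,185), and the barrel is centred on the wall. Release.

Request:
carry_out(
  commands=[
    [0.0005,0,0,0,0,0],
    [0,0,0,0,0,0],
    [0,0,0,0,0,0],
    [0,0,0,0,0,0],
    [0,0,0,0,0,0],
    [0,0,0,0,0,0],
  ],
  grip=0,
)

```text
t: 16.25
ee_pos: [561.8, -22.3, 12.6]
orientation: [1.92, 0.088, -2.384]
ft_force: [0.6, 0.1, 0.4]
width: 87.0
```

```bash
python3 -c "
from h import *
g,r=st();plan(g+np.array([15,0,110]),tool(5.5,0),6)"
```

```text
t 16.25 grasp [565.8 -21.8  31.2] tilt 12.3 yaw 5.6 F [0.6 0.1 0.4] w 87.0
[-0.0185, 0.0003, 0.0008, 0.0, 2.1, -0.0]
[-0.0185, 0.0003, 0.0001, 0.0, 2.1, -0.0]
[-0.0185, 0.0003, -0.0005, 0.0, 2.1, -0.0]
[-0.0185, 0.0003, -0.0012, 0.0, 2.1, -0.0]
[-0.0185, 0.0003, -0.0019, 0.0, 2.1, -0.0]
[-0.0184, 0.0002, -0.0025, 0.0, 2.1, -0.0]
len 18.519719220333766 turn 2.051178356142844
```

Request:
carry_out(
  commands=[
    [-0.0185,0,0.0005,0,2,0],
    [-0.0185,0,0,0,2,0],
    [-0.0185,0,-0.0005,0,2,0],
    [-0.0185,0,-0.001,0,2,0],
    [-0.0185,0,-0.002,0,2,0],
    [-0.0185,0,-0.0025,0,2,0],
    [-0.02,0,0,0,0,0],
    [0,0,0,0,0,0],
  ],
)

```text
t: 17.25
ee_pos: [581.8, -19.8, 150.1]
orientation: [2.178, 0.101, -2.159]
ft_force: [0.2, -0.2, 0.1]
width: 87.5
```

```bash
python3 - <<'E'
from h import *
st();c=cam("wrist");np.savez("w9.npz",*c)
for nm,l in(("nub",[32,0,32.5]),("barrel end top",[28.5,0,49]),("hood",[-18.5,0,55])):print(nm,proj(c,T+RT.apply(l)).round(1))
q=proj(c,T+RT.apply([0,0,40])).astype(int);a=q-[90,75];print("crop org",a,"x4")
cv2.imwrite("pics/w9.png",cv2.resize(c[0][a[1]:a[1]+140,a[0]:a[0]+190],None,fx=4,fy=4,interpolation=cv2.INTER_CUBIC))
E
```

```text
t 17.25 grasp [581.6 -19.7 169.1] tilt 0.6 yaw 5.6 F [ 0.2 -0.2  0.1] w 87.5
nub [253.5 169.3]
barrel end top [253.7 175.5]
hood [253.6 222.3]
crop org [163 125] x4
```

View pics/w9.png

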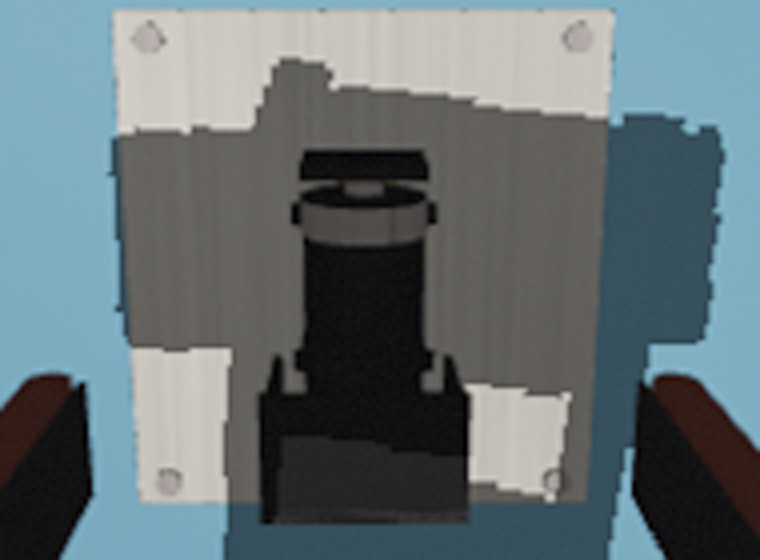

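The cell lies level under the hood with its nub against the wall (364,187). Next is the gauge.

```bash
python3 -c "
from h import *
plan([545,-256,215],tool(2,0),7)"
```

```text
[-0.0066, 0.0331, 0.0084, 0.5, -0.1, -0.0]
[-0.0066, 0.0332, 0.0081, 0.5, -0.1, -0.0]
[-0.0066, 0.0333, 0.0078, 0.5, -0.1, -0.0]
[-0.0066, 0.0333, 0.0075, 0.5, -0.1, -0.0]
[-0.0067, 0.0334, 0.0072, 0.5, -0.1, -0.0]
[-0.0067, 0.0334, 0.0069, 0.5, -0.1, -0.0]
[-0.0067, 0.0335, 0.0066, 0.5, -0.1, -0.0]
len 34.78117306819883 turn 0.5204091180458842
```

Request:
carry_out(
  commands=[
    [-0.0066,0.033,0.0084,0.5,0,0],
    [-0.0066,0.033,0.008,0.5,0,0],
    [-0.0066,0.033,0.008,0.5,0,0],
    [-0.0066,0.033,0.0075,0.5,0,0],
    [-0.0066,0.033,0.007,0.5,0,0],
    [-0.0066,0.033,0.007,0.5,0,0],
    [-0.0066,0.033,0.0065,0.5,0,0],
    [0,0,0,0,0,0],
  ],
)

```text
t: 18.3
ee_pos: [540.1, -258.9, 189.0]
orientation: [2.199, 0.04, -2.206]
ft_force: [0.2, 1.1, 0.4]
width: 87.6
```

```bash
python3 - <<'E'
from h import *
st();c=cam("wrist");np.savez("w10.npz",*c);print(proj(c,[569.8,-254,122]),proj(c,[569,-255,0]))
cv2.imwrite("pics/w10.png",cv2.resize(c[0],(768,576),interpolation=cv2.INTER_CUBIC))
E
```

```text
t 18.3 grasp [ 540.2 -258.9  208. ] tilt 0.2 yaw 2.1 F [0.2 1.1 0.4] w 87.6
[249.55857015 170.20003018] [251.37975243 154.10758999]
```

View pics/w10.png

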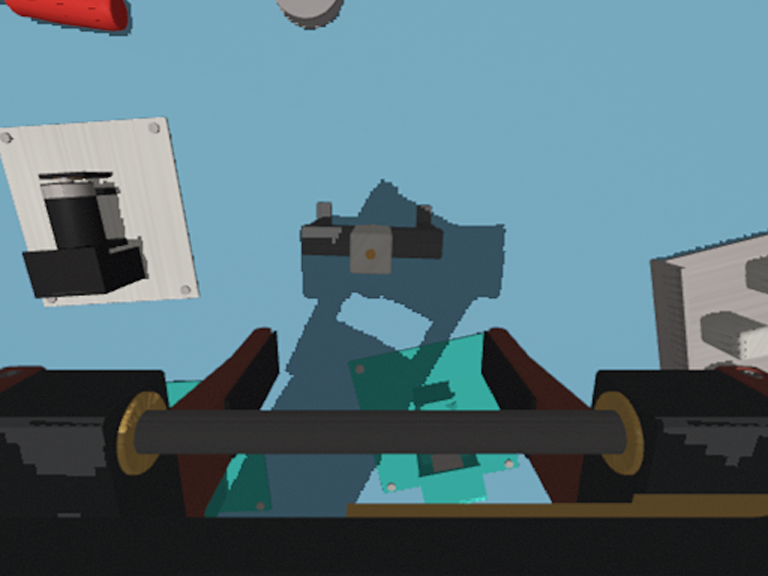

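```bash
python3 - <<'E'
from h import *
f=np.load("w10.npz");c=[f[k] for k in f.files];P=lambda u,v:(u/1.5-.17,v/1.5-.17)
print("pin",onz(c,*P(370,254),122).round(1))
for u,v in((302,226),(443,224),(303,253),(441,259)):print("beam",onz(c,*P(u,v),78).round(1))
for u,v in((351,227),(391,227),(391,273),(351,273)):print("grip",onz(c,*P(u,v),122).round(1))
im=c[0][130:195,190:305]
cv2.imwrite("pics/w10c.png",cv2.resize(im,None,fx=6,fy=6,interpolation=cv2.INTER_CUBIC))
E
```

```text
pin [ 570.6 -251.3  122. ]
beam [ 580.1 -204.6   78. ]
beam [ 584.9 -298.7   78. ]
beam [ 561.9 -205.    78. ]
beam [ 561.1 -299.2   78. ]
grip [ 585.5 -240.2  122. ]
grip [ 586.4 -262.7  122. ]
grip [ 559.9 -263.8  122. ]
grip [ 559.1 -240.7  122. ]
```

View pics/w10c.png

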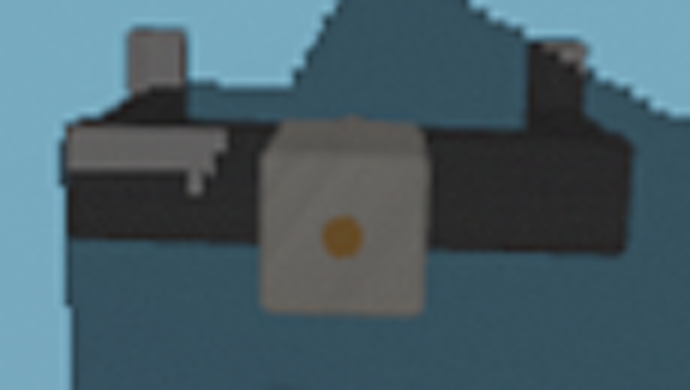

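The pin is at crop (342,237), the beam runs from 72 to 628, and its yaw is about 0.4°.

```bash
python3 -c "
from h import *
plan([570.6,-251.3,125],tool(0.4,0),6)"
```

```text
[0.0137, -0.0009, -0.0052, 0.3, 0.0, -0.0]
[0.0137, -0.0009, -0.0052, 0.3, 0.0, -0.0]
[0.0137, -0.0009, -0.0052, 0.3, 0.0, -0.0]
[0.0137, -0.0009, -0.0052, 0.3, 0.0, -0.0]
[0.0137, -0.001, -0.0052, 0.3, 0.0, -0.0]
[0.0137, -0.001, -0.0051, 0.3, 0.0, -0.0]
len 14.681280598094975 turn 0.29741882604834396
```

Request:
carry_out(
  commands=[
    [0.0137,-0.0009,-0.0052,0.3,0,0],
    [0.0137,-0.0009,-0.0052,0.3,0,0],
    [0.0137,-0.0009,-0.0052,0.3,0,0],
    [0.0137,-0.0009,-0.0052,0.3,0,0],
    [0.0137,-0.0009,-0.0052,0.3,0,0],
    [0.0117,-0.0009,-0.005,0.3,0,0],
    [0,0,0,0,0,0],
  ],
)

```text
t: 19.23
ee_pos: [571.6, -246.3, 98.9]
orientation: [2.209, 0.012, -2.229]
ft_force: [-0.3, 0.0, 0.4]
width: 87.9
```

```bash
python3 -c "
from h import *
st();plan([570.6,-251.3,104],tool(0.4,0),4)"
```

```text
t 19.23 grasp [ 571.8 -246.3  117.9] tilt 0.5 yaw 0.5 F [-0.3  0.   0.4] w 87.9
[0.0035, 0.0013, 0.0002, 0.0, 0.1, 0.0]
[0.0035, 0.0013, 0.0002, 0.0, 0.1, 0.0]
[0.0035, 0.0013, 0.0002, 0.0, 0.1, 0.0]
[0.0035, 0.0013, 0.0003, 0.0, 0.1, 0.0]
len 3.7389838191679834 turn 0.1374529915122175
```

Request:
carry_out(
  commands=[
    [0.0035,0.0013,0.0003,0,0.1,0],
    [0.0035,0.0013,0.0003,0,0.1,0],
    [0.003,0.0013,0.0003,0,0.1,0],
    [0.002,0.001,0.0003,0,0.1,0],
    [0,0,0,0,0,0],
  ],
)

```text
t: 19.85
ee_pos: [570.7, -252.4, 87.6]
orientation: [2.219, 0.01, -2.218]
ft_force: [-0.5, -0.3, 0.4]
width: 87.7
```

```bash
python3 -c "
from h import *
st();plan([570.6,-251.3,104],tool(0.4,0),1);c=cam('wrist');print(proj(c,[570.6,-251.3,122]))
m=cv2.cvtColor(c[0],cv2.COLOR_BGR2HSV);k=((m[...,0]>8)&(m[...,0]<28)&(m[...,1]>120)&(m[...,2]>60)).astype(np.uint8);n,l,s,ce=cv2.connectedComponentsWithStats(k)
print([(s[i,4],ce[i].round(1)) for i in range(1,n) if s[i,4]>8])"
```

```text
t 19.85 grasp [ 570.7 -252.4  106.6] tilt 0.1 yaw 0.4 F [-0.5 -0.3  0.4] w 87.7
[0.0026, -0.0011, 0.0001, 0.0, -0.0, 0.1]
len 2.8248893783651066 turn 0.11154146369331043
[252.73554253 260.62777823]
[(np.int32(15), array([253.3, 207.1])), (np.int32(85), array([253.1, 260.8])), (np.int32(864), array([ 90.3, 288.7])), (np.int32(861), array([415.9, 288.7])), (np.int32(3112), array([390.2, 338.5]))]
```

Request:
carry_out(
  commands=[
    [0.001,-0.001,0,0,0,0],
    [0,0,0,0,0,0],
    [0,0,0,0,0,0],
    [0,0,0,0,0,0],
    [0,0,0,0,0,0],
    [0,0,0,0,0,0],
    [0,0,0,0,0,0],
  ],
  grip=1,
)

```text
t: 20.78
ee_pos: [571.1, -251.3, 86.9]
orientation: [2.219, 0.01, -2.217]
ft_force: [-0.3, 0.2, 4.7]
width: 23.7
```

```bash
python3 -c "
from h import *
g,r=st();plan([570.7,-251,180],tool(0.5,0),5)
print();plan([573,-21,180],tool(5.5,0),8,(np.array([570.7,-251,180]),tool(0.5,0)))"
```

```text
t 20.77 grasp [ 571.  -251.3  105.9] tilt 0.1 yaw 0.5 F [-0.3  0.2  4.7] w 23.7
[-0.0148, -0.0001, 0.0001, -0.0, -0.0, 0.0]
[-0.0148, -0.0001, 0.0001, -0.0, -0.0, 0.0]
[-0.0148, -0.0001, 0.0001, -0.0, -0.0, 0.0]
[-0.0148, -0.0001, 0.0001, -0.0, -0.0, 0.0]
[-0.0148, -0.0001, 0.0001, -0.0, -0.0, 0.0]
len 14.800675660252812 turn 0.02168713238997875

[-0.0, -0.0287, -0.0005, -0.6, 0.0, 0.0]
[-0.0, -0.0287, -0.0009, -0.6, 0.0, 0.0]
[-0.0, -0.0287, -0.0012, -0.6, 0.0, 0.0]
[0.0, -0.0287, -0.0015, -0.6, 0.0, 0.0]
[0.0, -0.0287, -0.0018, -0.6, 0.0, 0.0]
[-0.0, -0.0287, -0.0021, -0.6, 0.0, 0.0]
[0.0, -0.0286, -0.0024, -0.6, 0.0, 0.0]
[-0.0, -0.0286, -0.0027, -0.6, 0.0, 0.0]
len 28.704355070267646 turn 0.625
```

Request:
carry_out(
  commands=[
    [-0.015,0,0,0,0,0],
    [-0.015,0,0,0,0,0],
    [-0.015,0,0,0,0,0],
    [-0.015,0,0,0,0,0],
    [-0.015,0,0,0,0,0],
    [0,0,0,0,0,0],
  ],
)

```text
t: 21.52
ee_pos: [570.5, -251.1, 167.5]
orientation: [2.219, 0.011, -2.217]
ft_force: [1.0, 0.5, -3.7]
width: 23.9
```

Request:
carry_out(
  commands=[
    [0,-0.0287,-0.0005,-0.6,0,0],
    [0,-0.0287,-0.001,-0.6,0,0],
    [0,-0.0287,-0.0012,-0.6,0,0],
    [0,-0.0287,-0.0015,-0.6,0,0],
    [0,-0.0287,-0.0018,-0.6,0,0],
    [0,-0.0287,-0.002,-0.6,0,0],
    [0,-0.0286,-0.0024,-0.6,0,0],
    [0,-0.0266,-0.0027,-0.6,0,0],
  ],
)

```text
t: 22.52
ee_pos: [571.2, -18.1, 165.0]
orientation: [2.172, 0.101, -2.18]
ft_force: [0.5, 0.0, -3.7]
width: 24.0
```

```bash
python3 -c "
from h import *
where();plan([573,-21.1,150],tool(5.5,0),4)"
```

```text
t 22.52 grasp [571.2 -18.1 184. ] tilt 0.3 yaw 5.2 F [ 0.5  0.  -3.7] w 24.0
grasp in tray rel seat [ -1.4   2.8 151.5]
[0.0085, 0.0008, -0.0004, -0.1, 0.1, 0.0]
[0.0085, 0.0008, -0.0004, -0.1, 0.1, 0.0]
[0.0085, 0.0008, -0.0004, -0.1, 0.1, 0.0]
[0.0085, 0.0008, -0.0004, -0.1, 0.1, 0.0]
len 8.54692927313664 turn 0.09922339475867409
```

Request:
carry_out(
  commands=[
    [0,0,0,0,0,0],
    [0.0085,0.001,-0.0004,0,0,0],
    [0.0085,0.001,-0.0004,0,0,0],
    [0.0085,0.001,-0.0004,0,0,0],
    [0.007,0,0,0,0,0],
    [0,0,0,0,0,0],
  ],
)

```text
t: 23.28
ee_pos: [571.2, -22.0, 128.4]
orientation: [2.168, 0.101, -2.184]
ft_force: [0.7, 0.4, -3.8]
width: 24.1
```

```bash
python3 -c "
from h import *
where();plan([573,-21.1,122],tool(5.5,0),5)"
```

```text
t 23.27 grasp [571.4 -22.  147.4] tilt 0.4 yaw 5.2 F [ 0.7  0.4 -3.8] w 24.1
grasp in tray rel seat [ -1.6  -1.1 114.9]
[0.0051, -0.0001, -0.0004, -0.1, 0.1, 0.0]
[0.0051, -0.0001, -0.0004, -0.1, 0.1, 0.0]
[0.0051, -0.0001, -0.0004, -0.1, 0.1, 0.0]
[0.0051, -0.0001, -0.0004, -0.1, 0.1, 0.0]
[0.0051, -0.0001, -0.0004, -0.1, 0.1, 0.0]
len 5.116639522186413 turn 0.10702960874436171
```

Request:
carry_out(
  commands=[
    [0.005,0,-0.0004,0,0.1,0],
    [0.005,0,-0.0004,0,0.1,0],
    [0.005,0,-0.0004,0,0.1,0],
    [0.005,0,-0.0004,0,0.1,0],
    [0.004,0,0,0,0.1,0],
    [0,0,0,0,0,0],
  ],
)

```text
t: 24.02
ee_pos: [573.4, -21.8, 103.2]
orientation: [2.18, 0.101, -2.173]
ft_force: [-0.4, 0.7, -3.7]
width: 24.2
```

```bash
python3 -c "
from h import *
where();plan([573,-21.1,111],tool(5.5,0),4)"
```

```text
t 24.02 grasp [573.3 -21.9 122.2] tilt 0.2 yaw 5.2 F [-0.4  0.7 -3.7] w 24.2
grasp in tray rel seat [ 0.3 -1.1 89.7]
[0.0028, -0.0002, 0.0001, -0.1, -0.0, 0.0]
[0.0028, -0.0002, 0.0001, -0.1, -0.0, 0.0]
[0.0028, -0.0002, 0.0001, -0.1, -0.0, 0.0]
[0.0028, -0.0002, 0.0001, -0.1, -0.0, 0.0]
len 2.808914381037628 turn 0.10074861309939886
```

Request:
carry_out(
  commands=[
    [0.0028,0,0,0,0,0],
    [0.0028,0,0,0,0,0],
    [0.0025,0,0,0,0,0],
    [0.002,0,0,0,0,0],
    [0,0,0,0,0,0],
  ],
)

```text
t: 24.65
ee_pos: [573.7, -21.8, 92.9]
orientation: [2.181, 0.101, -2.172]
ft_force: [-1.2, 0.4, -3.6]
width: 24.1
```

```bash
python3 -c "
from h import *
where()"
```

```text
t 24.65 grasp [573.6 -21.9 111.9] tilt 0.3 yaw 5.2 F [-1.2  0.4 -3.6] w 24.1
grasp in tray rel seat [ 0.6 -1.1 79.4]
```

Request:
carry_out(
  commands=[
    [0.001,0,0,0,0,0],
    [0.001,0,0,0,0,0],
    [0.0005,0,0,0,0,0],
    [0,0,0,0,0,0],
  ],
)

```text
t: 25.15
ee_pos: [573.8, -21.8, 91.0]
orientation: [2.181, 0.101, -2.172]
ft_force: [-0.8, -0.3, -3.4]
width: 23.8
```

```bash
python3 -c "
from h import *
where();c=cam('wrist');m=cv2.cvtColor(c[0],cv2.COLOR_BGR2HSV);k=((m[...,0]>8)&(m[...,0]<28)&(m[...,1]>120)&(m[...,2]>60)).astype(np.uint8);n,l,s,ce=cv2.connectedComponentsWithStats(k)
print([(s[i,4],s[i,:4],ce[i].round(1)) for i in range(1,n) if s[i,4]>8])"
```

```text
t 25.15 grasp [573.8 -21.8 110. ] tilt 0.3 yaw 5.2 F [-0.8 -0.3 -3.4] w 23.8
grasp in tray rel seat [ 0.8 -1.1 77.5]
[(np.int32(156), array([248, 258,  11,  15], dtype=int32), array([253. , 265.3])), (np.int32(370), array([201, 261,  13,  56], dtype=int32), array([205.8, 288.5])), (np.int32(375), array([293, 261,  13,  56], dtype=int32), array([300.4, 288.5])), (np.int32(3545), array([ 99, 329, 312,  16], dtype=int32), array([271.5, 338.4]))]
```

Request:
carry_out(
  commands=[
    [0.001,0,0,0,0,0],
    [0.0005,0,0,0,0,0],
    [0.0005,0,0,0,0,0],
    [0,0,0,0,0,0],
  ],
)

```text
t: 25.7
ee_pos: [574.2, -21.7, 90.9]
orientation: [2.182, 0.101, -2.171]
ft_force: [-0.9, -0.2, -0.8]
width: 23.7
```

```bash
python3 -c "
from h import *
where()"
```

```text
t 25.7 grasp [574.1 -21.8 109.9] tilt 0.3 yaw 5.2 F [-0.9 -0.2 -0.8] w 23.7
grasp in tray rel seat [ 1.1 -1.1 77.4]
```

The feet are on the plate: the wrist force dropped at the predicted height. Release.

Request:
carry_out(
  commands=[
    [0,0,0,0,0,0],
    [0,0,0,0,0,0],
    [0,0,0,0,0,0],
    [0,0,0,0,0,0],
    [0,0,0,0,0,0],
    [0,0,0,0,0,0],
  ],
  grip=0,
)

```text
t: 26.45
ee_pos: [575.8, -21.8, 91.0]
orientation: [2.185, 0.101, -2.167]
ft_force: [-0.4, -0.2, 0.0]
width: 80.6
```

Request:
carry_out(
  commands=[
    [-0.004,0,0,0,0,0],
    [-0.008,0,0,0,0,0],
    [-0.012,0,0,0,0,0],
    [-0.016,0,0,0,0,0],
    [-0.016,0,0,0,0,0],
    [-0.016,0,0,0,0,0],
    [-0.016,0,0,0,0,0],
    [0,0,0,0,0,0],
  ],
)

```text
t: 27.45
ee_pos: [576.0, -22.1, 187.3]
orientation: [2.189, 0.1, -2.163]
ft_force: [-0.6, -0.1, 0.1]
width: 87.6
```

```bash
python3 - <<'E'
from h import *
where();c=cam("wrist");m=cv2.cvtColor(c[0],cv2.COLOR_BGR2HSV)
k=((m[...,0]>8)&(m[...,0]<28)&(m[...,1]>120)&(m[...,2]>60)).astype(np.uint8);n,l,s,ce=cv2.connectedComponentsWithStats(k)
print([(s[i,4],ce[i].round(1)) for i in range(1,n) if 3<s[i,4]<300])
print("pin top pred tray centre, reading 15:",proj(c,T+RT.apply([0,0,141])),"reading 0",proj(c,T+RT.apply([0,0,126])))
s=cam("scene");p=proj(s,T+RT.apply([0,0,50])).astype(int)
a=cv2.resize(c[0][110:290,130:380],(500,360),interpolation=cv2.INTER_CUBIC);b=cv2.resize(s[0][p[1]-50:p[1]+50,p[0]-45:p[0]+45],(324,360),interpolation=cv2.INTER_CUBIC)
cv2.imwrite("pics/f.png",np.hstack([a,b])[:, :800])
E
```

```text
t 27.45 grasp [575.8 -22.1 206.3] tilt 0.7 yaw 5.2 F [-0.6 -0.1  0.1] w 87.6
grasp in tray rel seat [  2.8  -1.6 173.8]
[(np.int32(62), array([252.5, 212. ]))]
pin top pred tray centre, reading 15: [252.33790781 215.36322426] reading 0 [252.398867   209.76828636]
```

```bash
python3 - <<'E'
from h import *
c=cam("wrist");s=cam("scene");G=np.array([573.9,-21.7,0])
for n,k in(("wrist",c),("scene",s)):
    m=cv2.cvtColor(k[0],cv2.COLOR_BGR2HSV);b=((m[...,0]>8)&(m[...,0]<28)&(m[...,1]>100)&(m[...,2]>50)).astype(np.uint8)
    p=proj(k,G+[0,0,134]);v,u=np.nonzero(b);q=(abs(u-p[0])<14)&(abs(v-p[1])<16)
    print(n,"px",q.sum(),"u",u[q].min() if q.any() else 0,u[q].max() if q.any() else 0,"v",v[q].min() if q.any() else 0,v[q].max() if q.any() else 0,"base",proj(k,G+[0,0,126]).round(1),"top15",proj(k,G+[0,0,141]).round(1))
# beam edge / grip top: bright aluminium blob in wrist view near grip
    g=((m[...,1]<60)&(m[...,2]>90)).astype(np.uint8);nn,l,st_,ce=cv2.connectedComponentsWithStats(g)
    pp=proj(k,G+[0,0,126]);print([(st_[i].tolist(),ce[i].round(1).tolist()) for i in range(1,nn) if st_[i,4]>20 and np.hypot(*(ce[i]-pp))<25],"grip corners pred",[proj(k,G+RT.apply([a,b2,126])).round(1).tolist() for a in(-12,12) for b2 in(-12,12)])
E
```

```text
wrist px 67 u 250 256 v 206 217 base [253.7 208.1] top15 [253.8 213.6]
[([240, 195, 26, 25, 538], [252.7, 206.6])] grip corners pred [[267.5, 221.1], [240.1, 221.2], [267.8, 194.5], [239.6, 194.7]]
scene px 0 u 0 0 v 0 0 base [260.4 197.4] top15 [260.5 193.6]
[([267, 200, 10, 4, 25], [271.2, 201.4])] grip corners pred [[254.6, 194.6], [263.8, 192.9], [256.9, 202.0], [266.3, 200.2]]
```

```bash
python3 -c "
from h import *
print(ctrl.close_job());st()"
```

```text
the job is handed in; nothing more can be done
None
the job is handed in; nothing more can be done
```

I loaded the D cell into the silver tray and left the bridge gauge standing across it. I handed the job in at about 27.5 s of the 58 s allowed, and no verdict came back.

**Cell:** I gripped it in the rack and brought it in at 25°, steeper than the suggested 20°, because by my geometry 20° leaves under 1 mm of clearance between hood and wall. I pushed the spring back until the wrist read about 6 N, lowered it level and let go. The close picture afterwards showed it level under the hood, with the nub against the end wall.

**Gauge:** I set it down slowly until the wrist force dropped at the expected height for feet on the plate (109.9 mm), then released it and backed off upwards.

**Last checks:**
- In the wrist image, the top of the gauge's grip fell within about 1 pixel of where it should be for an upright gauge within about 1–2 mm of the tray centre.
- The brass pin's length fits a reading of about 15 mm, but I inferred this from pixels, roughly 0.4 pixel per mm.
- The wrist force was near zero after release.

**Checks that failed or disagreed:**
- The last picture could not be viewed because the 12-picture limit was reached, so the final gauge check is by numbers only.
- The scene camera did not pick up the brass pin.
- My tray position across the cell differed by about 1 mm between views.
- Just before release, the grasp point read about 1.5 mm above the seat height.

The screwdriver, spool and tin were not approached, but I did not re-measure them at the end.

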